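# Change over the engraving sled under the laser gantry

## Task

Change over the laser engraver: pull the sled out by its handle, lay the finished plaques that are in it flat on the cork mat, then load every plain blank into the sled, one to a nest, and tap or press each down between fence and spring jaw until it lies flat on both parallels. Push the sled back by its handle under the front bar and laser head until its nose is right up against the end stop, and only then press the start button fully down. Strike nothing against the laser head and leave the cup, sanding block and paint tin where they are.

Things in the scene. Friction and masses are not known exactly. Their poses are not given: they have to be found in the camera images.
- sled: Loose low sled, about 0.7 kg, at the start in the engraver: white board 140 (x) by 250 (y) by 12 mm; origin at the centre of its underside; +y is the nose end, which enters the engraver first. Two steel parallels run along y at x = -27 and +27 mm, tops 18 mm above the bench; wooden fence along -x (face at x = -45 mm); three spring jaws along +x. A tail 40 mm wide behind (-y) carries the handle.
- jaw2 (a joint): Spring jaw of the middle nest (nest1 and nest3 have the same): 0 free, about 0.0025 m pushed outward (+x) by a seated blank, about 2 N. Steel, 40 mm long. Jaw and fence tops are 34 mm above the bench and slope outward (jaw 8 mm over its top 12 mm, fence 5 over 8). A blank laid in lightly sits with its jaw end, or all of it, about 8 mm proud; 6 to 20 N down on it, best towards the jaw end, drives it home.
- nest1 (a point): Nest of the sled, the rear one, nearest the handle: the centre of a blank fully seated there, 29 mm above the sled's underside; its top is then 40 mm above the bench. Axes as the sled: the blank's 90 mm side lies along x, from fence to jaw. Nests are 80 mm apart along y with no walls between them.
- nest2 (a point): Nest of the sled, the middle one: the centre of a blank fully seated there, 29 mm above the sled's underside; its top is then 40 mm above the bench. Axes as the sled: the blank's 90 mm side lies along x, from fence to jaw. Nests are 80 mm apart along y with no walls between them.
- nest3 (a point): Nest of the sled, the front one, nearest the nose: the centre of a blank fully seated there, 29 mm above the sled's underside; its top is then 40 mm above the bench. Axes as the sled: the blank's 90 mm side lies along x, from fence to jaw. Nests are 80 mm apart along y with no walls between them.
- sled_nose (a point): Middle of the sled's nose edge, at its underside (125 mm ahead of the sled's origin along its y).
- sled_handle (a point): Push handle: upright wooden block 24 mm wide (sled x), 50 mm long (sled y), top 52 mm above the bench; this point is on its centre line 12 mm below the top, 210 mm behind the sled's origin along its y. With the sled home the handle's middle stays 70 mm outside the front bar.
- blank1: Plain brown hardwood blank, nothing engraved on it, 90 x 50 x 22 mm (its x, y, z), about 0.08 kg, lying flat and loose on the bench. Origin at its centre. All blanks are alike and any may go in any nest; one may be absent.
- blank2: Plain brown hardwood blank, nothing engraved on it, 90 x 50 x 22 mm (its x, y, z), about 0.08 kg, lying flat and loose on the bench. Origin at its centre. All blanks are alike and any may go in any nest; one may be absent.
- blank3: Plain brown hardwood blank, nothing engraved on it, 90 x 50 x 22 mm (its x, y, z), about 0.08 kg, lying flat and loose on the bench. Origin at its centre. All blanks are alike and any may go in any nest; one may be absent.
- plaque1: Finished plaque: same brown hardwood block, 90 x 50 x 22 mm (its x, y, z), about 0.08 kg, with a thin engraved border and round emblem on top; at the start it is clamped in a nest of the sled, its long side along the sled's x. Origin at its centre. All plaques are alike; one or two are there.
- plaque2: Finished plaque: same brown hardwood block, 90 x 50 x 22 mm (its x, y, z), about 0.08 kg, with a thin engraved border and round emblem on top; at the start it is clamped in a nest of the sled, its long side along the sled's x. Origin at its centre. All plaques are alike; one or two are there.
- plaque3: Finished plaque: same brown hardwood block, 90 x 50 x 22 mm (its x, y, z), about 0.08 kg, with a thin engraved border and round emblem on top; at the start it is clamped in a nest of the sled, its long side along the sled's x. Origin at its centre. All plaques are alike; one or two are there.
- mat: Cork mat for finished plaques, fixed on the bench: 110 (x) by 150 (y) by 6 mm, room for two plaques side by side along y. Origin at the centre of its underside.
- engraver: Open-frame laser engraver, fixed; frame 350 (x) by 400 mm (y) on feet. Origin on the bench, on the feed channel's centre line, below the front bar's outer face; +y is the feed direction. Front bar: y 0 to 20 mm, underside 45 mm, top 85 mm high. Wooden guide strips 16 mm high, inner faces at x = -73 and +73 mm, start at y = -30 mm; their mouths flare out by 24 mm each to y = -70 mm.
- stop (a point): Middle of the end stop's face, at bench height: where the sled's nose must come to (265 mm from the engraver's origin along its y). The stop is a wooden bar 16 mm high across the channel. Axes as the engraver.
- laser_head: Black laser head on the gantry beam, 44 x 44 x 115 mm with a round lens nozzle at its lower end; origin at the bottom of the nozzle, 49 mm above the bench, over the channel. Must not be struck.
- start (a joint): Start button, spring return: 0 up, 0.006 m fully down, about 5 N. It moves straight down.
- start_top (a point): Centre of the top of the start button, a round steel cap 26 mm across on the black control box on the front bar; about 133 mm above the bench when up. Press it from above.
- cup: Bystander: white paper cup with a lid, 84 mm wide, 106 mm high, origin at the centre of its underside.
- sanding_block: Bystander: wooden hand sanding block with a cork sole, 66 (x) by 115 (y) by 38 mm, origin at the centre of its underside.
- tin: Bystander: paint tin, 100 mm wide, 120 mm high, origin at the centre of its underside.
Mind the look-alikes: they are no part of the job. What is shaped like the plaque2 but green or white is not meant.

How it is judged:
By the outcome, as a careful person would: the job done as asked, in the order asked, and still so for the second after the job is handed in, with the robot touching nothing.
Of blank1, blank2, blank3 only 2 to 3 are there at a start; the rules pass over those that are not, and their reading is None.
Of plaque1, plaque2, plaque3 only 1 to 2 are there at a start; the rules pass over those that are not, and their reading is None.
At some moment in a run one of blank1, blank2, blank3 may be knocked a few centimetres aside while the robot is not near it.
Once in a run the grip may slacken for a moment while it holds something.
It also fails if it takes over 210 s, if anything falls off the work surface, if the arm or the gripper's body presses on something with over 40 N, if the wrist force passes 120 N, or if a joint passes its speed limit or range.

## Robot

A 6-joint arm with a two-finger parallel gripper is mounted at the origin on the work surface. World frame = base frame: x ahead of the robot, y to its left, z up, the work surface at z = 0. Lengths are in m, angles in rad, forces in N, time in s.
With the tool pointing down it reaches from about 0.425 to 1.125 m from the base axis. Payload 14.9 kg.
Tool frame: the origin (TCP) lies at the very end of the fingers, on their centre line; the grasp point (between the pads) lies 19 mm behind it; z points along the fingers, y is the direction in which the jaws open and shut (so a half turn about z gives the same grasp; the last joint's range is limited). The gripper opens to 91 mm and grips with 3 to 60 N. Pads are 32 mm wide; open, the fingers measure 118 mm over their backs; the gripper's body (76 mm by 178 mm) begins 60 mm behind the grasp point.
Start: joints at [-1.376, 0.379, 1.734, -0, 1.028, -0.033], TCP at [0.158, -0.682, 0.177] pointing down, gripper open.
Joint ranges: [-2.77, 2.77], [-0.74, 2.19], [0, 2.66], [-1.06, 4.2], [0.31, 2.87], [-3.08, 3.08]. Speed limits (rad/s): [1.89, 1.89, 2.39, 3.14, 3.14, 3.14].

## Interface

Orientations are given as a unit quaternion [x, y, z, w].
In Python, from workcell import get_state, snapshot, close_job gives the robot as it stands.
- The arm moves only by the tool apply_moves, never from a script. Its argument "motion" is text: rows parted by semicolons, each of 7 numbers parted by spaces: the shift along the world's x, y, z in m, then the turn, a rotation vector about the world's x, y, z in degrees, then the opening, from -1 (shut) to 1 (fully open). A call has 1 to 5 rows; each row is the pose to reach, as a shift and turn from the pose commanded when the call began; what a row does not reach only later rows make up. A row lasts 1/8 s, in which the tool goes at most 62.5 mm and 10.7 degrees, less where a joint would pass 70% of its speed; a pose out of reach is approached as far as the arm can. A call with a gripper value outside its range is refused whole. The fingers move at their own pace and stop on an object; the grip force is fixed at half the most. Time passes only in rows, so rows that repeat a pose let the fingers close. It gives the time, the measured TCP pose, the force and the opening at its end, in the units of the state.
- get_state(): the state, without advancing time (a new reading comes with each control period).
- snapshot(name): name is "scene" or "side" or "wrist"; returns a dict with "color" (400x640x3 uint8, blue, green, red), "z_map" (400x640 float32, m along the optical axis (not along the pixel's ray), 0 where there is no reading), "K" (3x3 intrinsics, pixels), "pose" (4x4, takes a point from camera to world coordinates). Camera axes: x right, y up, looking along -z (the intrinsics and any distortion apply to the point x, -y, -z); pixel columns grow to the right and rows downward; lengths in m; the calibration is good to about 2 mm. A picture is of the moment at which its call begins.
- close_job(): hands the job in, once; it reports no verdict.
The state is a dict: "t": time; "q": joint angles; "qd": joint speeds; "joint_torque": joint torques, N m; "ee_pos": TCP position; "tcp_rot": TCP orientation; "wrist_force": force on the tool from outside, world axes, zero at the start; "moment": the same for the moment, N m; "opening": finger opening in m.
Only numpy, scipy, OpenCV 4.12 (cv2) and the standard library are available. Lean on these libraries where they do the work, as an engineer would, in place of code of your own. Each camera call takes 0.05 s, during which the arm holds its last target.

## Working session

There is one attempt and no reset: what is moved stays moved. The work goes in short steps, Python scripts to look and compute and a tool call to move; the robot and the scene stay as the last step left them, time stands still between calls to the robot, and variables do not carry over. Pictures are saved under pics/ and viewed, and the job is handed in when it is done.

Besides the shell and the picture viewer there is one more tool, called as name(argument=value, ...) on one line, values as JSON. apply_moves: Moves the arm, as the interface text tells. Its arguments: {"type":"object","properties":{"motion":{"type":"string"}},"required":["motion"]}

```bash
ls; mkdir -p pics; cat > h.py <<'E'
import numpy as np, cv2
from workcell import get_state, snapshot, close_job
def snap(n,f=None):
    s=snapshot(n)
    if f: cv2.imwrite('pics/'+f+'.png',s['color'])
    return s
def ray(s,u,v):
    K=s['K'];P=s['pose']
    d=np.array([(u-K[0,2])/K[0,0],-(v-K[1,2])/K[1,1],-1.0])
    return P[:3,3],P[:3,:3]@d
def onz(s,u,v,z):
    o,d=ray(s,u,v); t=(z-o[2])/d[2]; return o+t*d
def pt(s,u,v):
    o,d=ray(s,u,v); return o+d*s['z_map'][int(v),int(u)]
def proj(s,p):
    P=s['pose'];K=s['K'];c=P[:3,:3].T@(np.asarray(p)-P[:3,3])
    return K[0,0]*c[0]/-c[2]+K[0,2], K[1,1]*(-c[1])/-c[2]+K[1,2]
def cloud(s):
    K=s['K'];P=s['pose'];z=s['z_map'];h,w=z.shape
    u,v=np.meshgrid(np.arange(w),np.arange(h))
    c=np.stack([(u-K[0,2])/K[0,0]*z,-(v-K[1,2])/K[1,1]*z,-z],-1)
    p=c@P[:3,:3].T+P[:3,3]; p[z==0]=np.nan
    return p
E
python3 - <<'E'
from h import *
for n in ['scene','side','wrist']:
    s=snap(n,n+'0'); print(n,s['K'].round(1).tolist(),s['pose'].round(3).tolist())
    print({k for k in s})
st=get_state(); print(st)
E
```

```text
pics
scene [[472.3, 0.0, 314.5], [0.0, 472.3, 205.4], [0.0, 0.0, 1.0]] [[-0.175, -0.529, 0.83, 1.637], [0.985, -0.082, 0.155, 0.248], [-0.014, 0.844, 0.535, 0.836], [0.0, 0.0, 0.0, 1.0]]
{'z_map', 'color', 'pose', 'K'}
side [[483.9, 0.0, 318.3], [0.0, 483.9, 198.0], [0.0, 0.0, 1.0]] [[-0.908, 0.293, -0.3, 0.059], [-0.419, -0.628, 0.656, 0.937], [0.004, 0.721, 0.693, 1.063], [0.0, 0.0, 0.0, 1.0]]
{'z_map', 'color', 'pose', 'K'}
wrist [[305.0, 0.0, 319.1], [0.0, 305.0, 203.1], [0.0, 0.0, 1.0]] [[0.226, 0.934, 0.277, 0.236], [-0.974, 0.217, 0.063, -0.664], [-0.001, -0.284, 0.959, 0.384], [0.0, 0.0, 0.0, 1.0]]
{'z_map', 'color', 'pose', 'K'}
{'t': 0.15, 'q': array([-1.37634175e+00,  3.79300817e-01,  1.73463476e+00,  1.23251591e-05,
        1.02847224e+00, -3.32740788e-02]), 'qd': array([ 0.00026459, -0.00179809, -0.00142799,  0.00098023,  0.00078211,
        0.00085917]), 'joint_torque': array([ 1.61567918e-03, -7.64104199e+01, -4.34654117e+01,  6.51493762e-02,
        4.09273244e-02, -5.08650692e-05]), 'ee_pos': array([ 0.15798935, -0.68161031,  0.17663593]), 'tcp_rot': array([ 9.93524738e-01,  1.13615271e-01, -2.75517506e-05, -4.06684652e-04]), 'wrist_force': array([-0.3878455 , -0.23386303, -0.78878269]), 'moment': array([-0.00872989,  0.00363096,  0.02368786]), 'opening': 0.09129466315024827}
```

View pics/scene0.png

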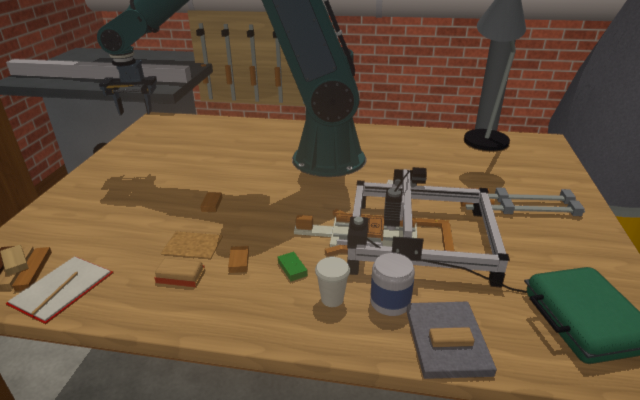

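View pics/side0.png

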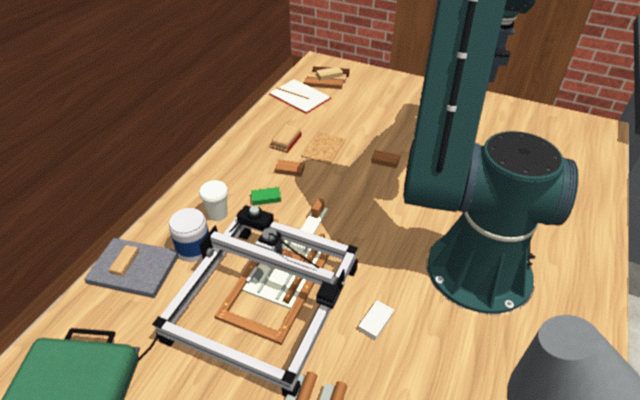

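View pics/wrist0.png

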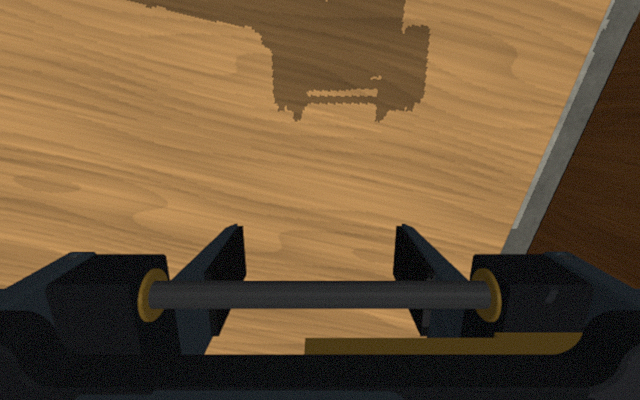

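```bash
python3 - <<'E'
from h import *
a=cv2.imread('pics/scene0.png');b=cv2.imread('pics/side0.png')
cv2.imwrite('pics/c1.png',cv2.resize(a[150:300,140:340],None,fx=4,fy=4,interpolation=cv2.INTER_CUBIC))
cv2.imwrite('pics/c2.png',cv2.resize(a[170:300,280:480],None,fx=4,fy=4,interpolation=cv2.INTER_CUBIC))
cv2.imwrite('pics/c3.png',cv2.resize(b[190:360,200:380],None,fx=4,fy=3.5,interpolation=cv2.INTER_CUBIC))
cv2.imwrite('pics/c4.png',cv2.resize(b[60:210,240:440],None,fx=4,fy=4,interpolation=cv2.INTER_CUBIC))
E
```

```text
(no output)
```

View pics/c1.png

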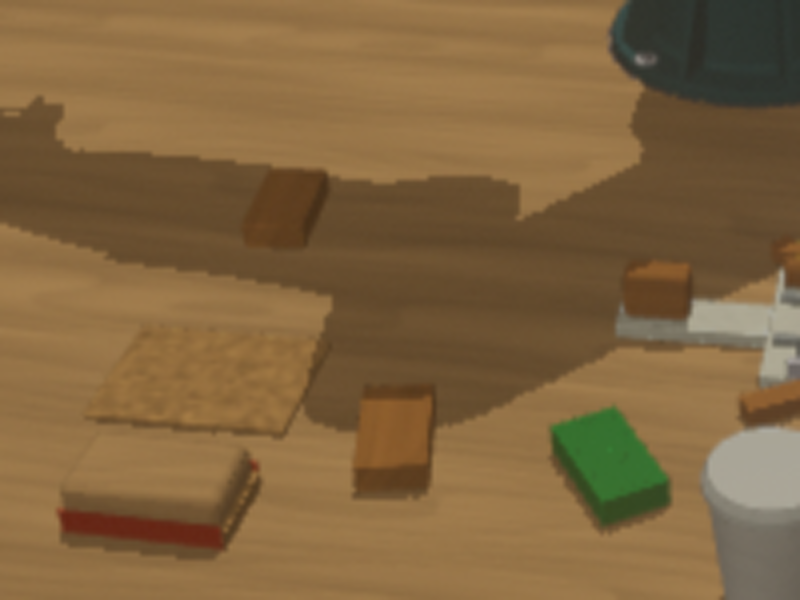

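View pics/c2.png

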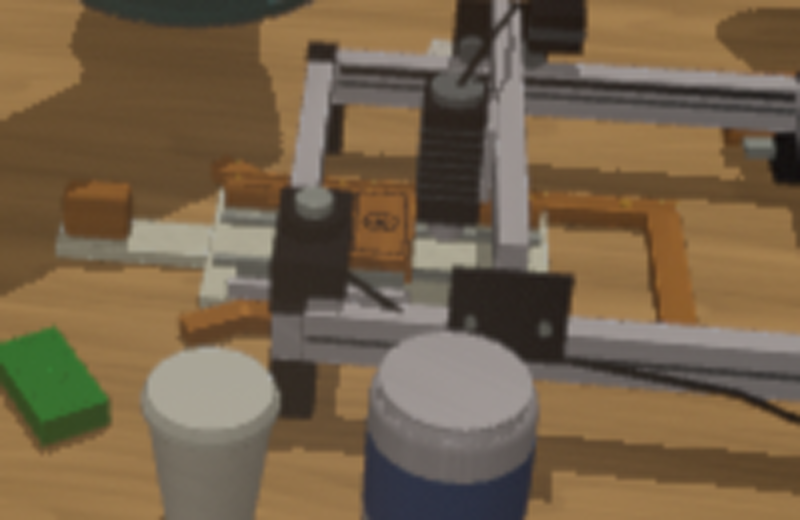

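View pics/c3.png

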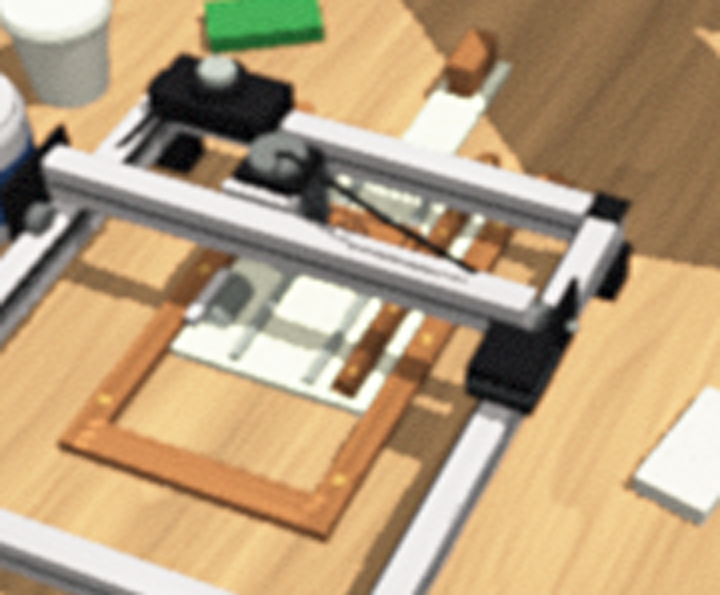

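View pics/c4.png

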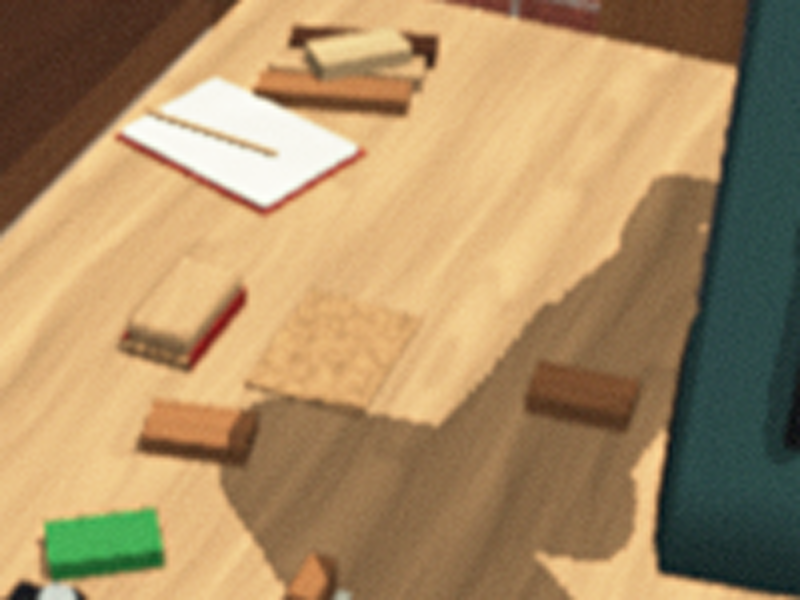

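```bash
cat >> h.py <<'E'
def rects(s,z0,z1,box,minpix=30,extra=None):
    p=cloud(s); m=(p[...,2]>z0)&(p[...,2]<z1)&(p[...,0]>box[0])&(p[...,0]<box[1])&(p[...,1]>box[2])&(p[...,1]<box[3])
    if extra is not None: m&=extra
    n,l,st,c=cv2.connectedComponentsWithStats(m.astype(np.uint8))
    out=[]
    for i in range(1,n):
        if st[i,4]<minpix: continue
        q=p[l==i]; r=cv2.minAreaRect((q[:,:2]*1000).astype(np.float32))
        out.append((c[i].round(0).tolist(),np.round(r[0],1).tolist(),np.round(r[1],1).tolist(),round(r[2],1),round(float(np.median(q[:,2]))*1000,1),int(st[i,4]),s['color'][l==i].mean(0).round(0).tolist()))
    return out
E
python3 - <<'E'
from h import *
for n in ['scene','side']:
    s=snap(n); print(n)
    for r in rects(s,0.012,0.06,(0.2,1.2,-0.8,0.6)): print(r)
    np.save(n+'_p.npy',cloud(s))
# top buttons
    for r in rects(s,0.10,0.16,(0.3,1.0,-0.3,0.5)): print('hi',r)
E
```

```text
scene
([495.0, 200.0], [257.4, 582.0], [35.6, 109.8], 89.4, 25.4, 158, [89.0, 100.0, 107.0])
([211.0, 201.0], [390.4, -331.7], [100.2, 51.3], 6.6, 23.0, 284, [31.0, 62.0, 93.0])
([370.0, 197.0], [353.1, 179.5], [53.1, 108.4], 48.9, 50.6, 112, [76.0, 83.0, 92.0])
([461.0, 207.0], [402.7, 490.2], [344.9, 178.0], 39.1, 51.5, 476, [73.0, 79.0, 88.0])
([328.0, 229.0], [497.2, 94.3], [188.1, 190.5], 44.9, 17.9, 1066, [82.0, 107.0, 128.0])
([381.0, 230.0], [473.2, 228.8], [168.6, 128.3], 1.2, 35.2, 717, [72.0, 96.0, 118.0])
([436.0, 230.0], [463.7, 378.0], [160.0, 115.1], 1.3, 17.3, 492, [53.0, 94.0, 134.0])
([21.0, 265.0], [795.8, -733.4], [174.6, 117.6], 18.4, 21.9, 1575, [50.0, 89.0, 121.0])
([238.0, 258.0], [665.0, -149.8], [95.8, 50.3], 13.0, 23.1, 436, [40.0, 82.0, 123.0])
([292.0, 265.0], [670.5, 2.2], [97.5, 51.9], 35.8, 22.8, 485, [45.0, 104.0, 57.0])
([357.0, 262.0], [661.6, 188.5], [16.8, 75.1], 6.5, 46.6, 232, [66.0, 72.0, 80.0])
([179.0, 271.0], [749.7, -285.7], [73.5, 114.3], 1.0, 37.1, 1001, [60.0, 98.0, 133.0])
([473.0, 271.0], [643.2, 443.3], [248.9, 45.5], 87.7, 49.6, 615,
[... 2118 characters left out ...]
.0, 317.0], [212.5, 275.6], [92.7, 32.7], 83.9, 21.7, 356, [235.0, 242.0, 244.0])
([266.0, 371.0], [432.4, 520.7], [431.3, 207.1], 32.7, 36.2, 1168, [88.0, 105.0, 124.0])
([111.0, 332.0], [747.1, 595.5], [29.3, 8.8], 3.9, 55.4, 36, [55.0, 75.0, 95.0])
([334.0, 391.0], [222.0, 494.0], [55.7, 44.5], 17.3, 27.7, 373, [121.0, 152.0, 185.0])
hi ([213.0, 190.0], [764.3, 126.2], [79.9, 79.2], 1.5, 105.9, 440, [238.0, 246.0, 246.0])
hi ([255.0, 216.0], [599.8, 175.3], [91.9, 59.4], 1.4, 115.4, 571, [48.0, 51.0, 54.0])
hi ([187.0, 223.0], [750.6, 273.6], [95.5, 97.5], 84.3, 119.2, 906, [220.0, 222.0, 225.0])
hi ([274.0, 260.0], [482.6, 291.2], [111.7, 370.2], 87.3, 138.8, 2741, [134.0, 135.0, 138.0])
```

```bash
cat >> h.py <<'E'
def ortho(s,box,zmax=0.2,zmin=-0.01,sc=2):
    # orthographic top-down: columns=+y right? use columns = y (left->right increasing), rows = x increasing downward ; sc px per mm... sc=px/mm
    p=cloud(s); ok=np.isfinite(p[...,2])&(p[...,2]<zmax)&(p[...,2]>zmin)
    q=p[ok]; c=s['color'][ok]
    x0,x1,y0,y1=box
    k=(q[:,0]>x0)&(q[:,0]<x1)&(q[:,1]>y0)&(q[:,1]<y1); q=q[k];c=c[k]
    o=np.argsort(q[:,2]); q=q[o];c=c[o]
    im=np.zeros((int((x1-x0)*1000*sc),int((y1-y0)*1000*sc),3),np.uint8)
    for (x,y,z),cc in zip(q,c):
        cv2.circle(im,(int((y-y0)*1000*sc),int((x-x0)*1000*sc)),max(1,int(sc)),cc.tolist(),-1)
    return im
E
python3 - <<'E'
from h import *
for n in ['scene','side']:
    s=snap(n)
    im=ortho(s,(0.35,0.65,0.0,0.42),zmax=0.06,sc=1.8); cv2.imwrite('pics/o_%s.png'%n,im)
    p=cloud(s)
    g=(np.abs(p[...,2]-0.016)<0.004)&(p[...,0]>0.36)&(p[...,0]<0.6)&(p[...,1]>0.25)&(p[...,1]<0.45)
    c=s['color'].astype(int); g&=(c[...,2]-c[...,0]>60)
    q=p[g]; print(n,len(q))
    for y in np.arange(0.26,0.44,0.02):
        k=q[np.abs(q[:,1]-y)<0.006]
        if len(k)>3:
            a=k[k[:,0]<0.48,0];b=k[k[:,0]>0.48,0]
            print(round(y,2),[ (round(v.min()*1000),round(v.max()*1000)) if len(v) else None for v in(a,b)])
    for x in np.arange(0.4,0.57,0.02):
        k=q[(np.abs(q[:,0]-x)<0.005)]
        if len(k): print('x',round(x,2),round(k[:,1].min()*1000),round(k[:,1].max()*1000))
E
```

```text
scene 363
0.34 [(388, 412), None]
0.36 [(389, 409), None]
0.38 [(388, 409), None]
0.4 [(389, 409), None]
0.42 [(385, 479), (481, 543)]
x 0.4 333 433
x 0.42 410 434
x 0.44 409 433
x 0.46 411 435
x 0.48 410 436
x 0.5 412 435
x 0.52 412 436
x 0.54 418 434
side 1453
0.26 [(390, 408), (556, 576)]
0.28 [(389, 409), (559, 575)]
0.3 [(389, 408), (559, 575)]
0.32 [(388, 408), (553, 575)]
0.34 [(388, 406), (553, 574)]
0.36 [(387, 408), (552, 574)]
0.38 [(388, 406), (553, 573)]
0.4 [(386, 407), (551, 573)]
0.42 [(385, 479), (480, 572)]
x 0.4 251 435
x 0.42 410 435
x 0.44 408 436
x 0.46 408 435
x 0.48 411 437
x 0.5 411 436
x 0.52 412 438
x 0.54 414 439
x 0.56 252 438
```

View pics/o_side.png

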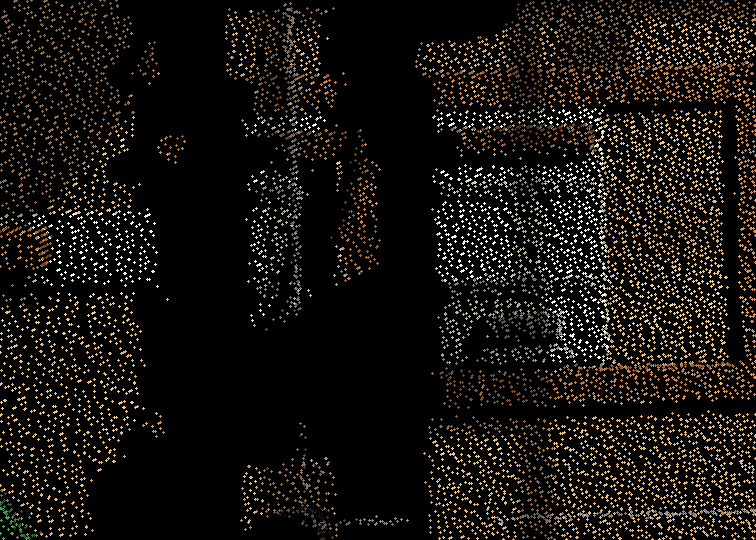

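View pics/o_scene.png

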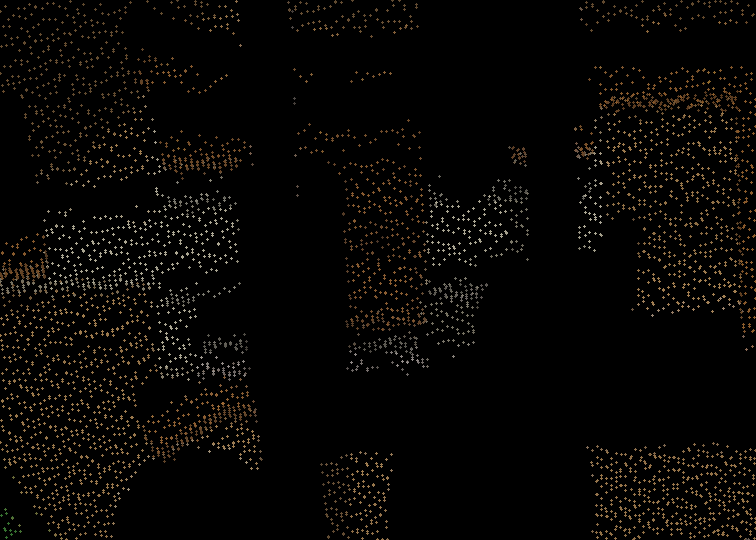

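apply_moves(motion="0.03 0.03 0.03 0 0 10 1; 0.06 0.06 0.06 0 0 20 1; 0.1 0.1 0.09 0 0 30 1; 0.14 0.14 0.1 0 0 40 1; 0.18 0.18 0.1 0 0 45 1")

```text
t: 0.98
ee_pos: [0.3394, -0.501, 0.2785]
tcp_rot: [0.873, 0.487, 0.0, 0.001]
wrist_force: [0.4, -0.2, -0.5]
opening: 0.0916
```

apply_moves(motion="0.04 0.05 0 0 0 8 1; 0.08 0.1 0 0 0 16 1; 0.12 0.15 0 0 0 24 1; 0.14 0.2 0 0 0 33.2 1; 0.15 0.25 0 0 0 33.2 1")

```text
t: 1.6
ee_pos: [0.4889, -0.25, 0.2772]
tcp_rot: [0.698, 0.716, 0.0, 0.0]
wrist_force: [-0.1, -0.7, 0.8]
opening: 0.0911
```

```bash
python3 - <<'E'
from h import *
s=snap('wrist','w1'); print(s['pose'].round(3).tolist())
for r in rects(s,0.03,0.06,(0.4,.6,-.1,.1),10): print(r)
E
```

```text
[[1.0, -0.024, -0.008, 0.487], [0.025, 0.958, 0.285, -0.17], [0.001, -0.285, 0.959, 0.485], [0.0, 0.0, 0.0, 1.0]]
```

View pics/w1.png

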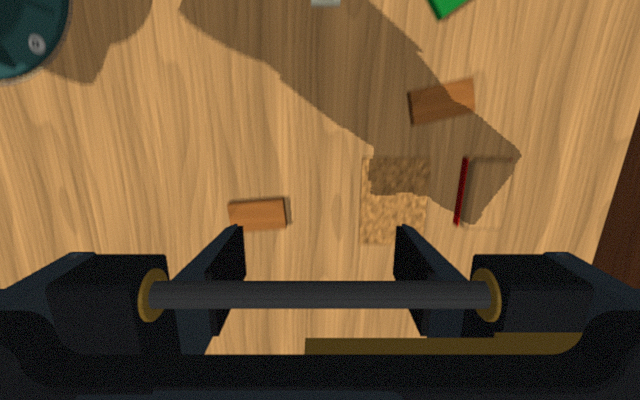

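apply_moves(motion="0 0.04 0 0 0 0 1; 0 0.08 0 0 0 0 1; 0 0.12 0 0 0 0 1; 0 0.14 0 0 0 0 1; 0 0.14 0 0 0 0 1")

```text
t: 2.28
ee_pos: [0.4881, -0.1111, 0.2773]
tcp_rot: [0.699, 0.715, 0.0, 0.0]
wrist_force: [0.1, -1.4, -0.4]
opening: 0.0913
```

```bash
python3 - <<'E'
from h import *
s=snap('wrist','w2'); print(s['pose'].round(3).tolist())
for r in rects(s,0.045,0.06,(0.4,.6,-.1,.1),10): print(r)
E
```

```text
[[1.0, -0.022, -0.007, 0.486], [0.024, 0.958, 0.285, -0.031], [0.001, -0.285, 0.959, 0.485], [0.0, 0.0, 0.0, 1.0]]
([323.0, 89.0], [491.5, -1.7], [23.2, 49.2], 1.1, 52.0, 699, [39.0, 72.0, 109.0])
```

View pics/w2.png

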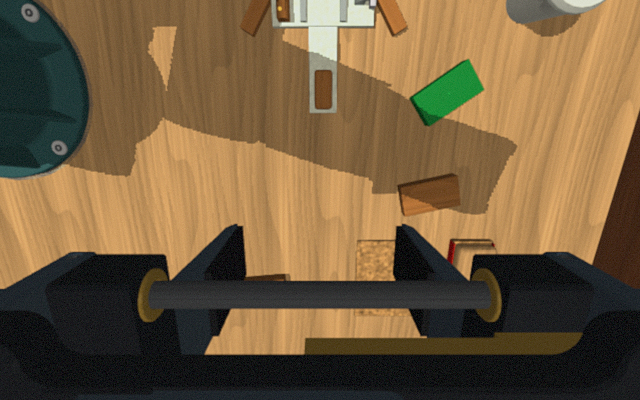

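apply_moves(motion="0.0034 0.05 0 0 0 0 1; 0.0034 0.1 -0.03 0 0 0 1; 0.0034 0.109 -0.08 0 0 0 1; 0.0034 0.109 -0.13 0 0 0 1; 0.0034 0.109 -0.18 0 0 0 1")

```text
t: 2.95
ee_pos: [0.4919, -0.0037, 0.0958]
tcp_rot: [0.699, 0.715, 0.0, 0.0]
wrist_force: [1.3, 0.3, -0.0]
opening: 0.0909
```

apply_moves(motion="0 0 -0.03 0 0 0 1; 0 0 -0.06 0 0 0 1; 0 0 -0.075 0 0 0 1; 0 0 -0.075 0 0 0 -1; 0 0 -0.075 0 0 0 -1")

```text
t: 3.58
ee_pos: [0.4923, -0.0032, 0.0231]
tcp_rot: [0.699, 0.715, 0.0, 0.001]
wrist_force: [-0.2, 0.0, 0.6]
opening: 0.0742
```

apply_moves(motion="0 0 0 0 0 0 -1; 0 0 0 0 0 0 -1; 0 0 0 0 0 0 -1; 0 0 0 0 0 0 -1")

```text
t: 4.08
ee_pos: [0.4915, -0.0029, 0.0222]
tcp_rot: [0.699, 0.715, 0.0, 0.0]
wrist_force: [-0.3, -0.5, 0.1]
opening: 0.0339
```

apply_moves(motion="0 0 0 0 0 0 -1; 0 0 0 0 0 0 -1; 0 0 0 0 0 0 -1; 0 -0.002 0 0 0 0 -1; 0 -0.006 0 0 0 0 -1")

```text
t: 4.7
ee_pos: [0.4915, -0.0091, 0.0221]
tcp_rot: [0.699, 0.715, -0.0, 0.0]
wrist_force: [0.7, 0.3, -0.4]
opening: 0.0003
```

apply_moves(motion="0.0003 -0.012 0 0 0 0 -1; 0.0006 -0.026 0 0 0 0 -1; 0.001 -0.042 0 0 0 0 -1; 0.0014 -0.06 0 0 0 0 -1; 0.0018 -0.078 0 0 0 0 -1")

```text
t: 5.32
ee_pos: [0.4933, -0.0884, 0.0222]
tcp_rot: [0.699, 0.715, 0.0, 0.0]
wrist_force: [0.5, -0.0, 0.3]
opening: 0.0003
```

apply_moves(motion="0.0004 -0.018 0 0 0 0 -1; 0.0008 -0.036 0 0 0 0 -1; 0.0012 -0.054 0 0 0 0 -1; 0.0016 -0.072 0 0 0 0 -1; 0.002 -0.09 0 0 0 0 -1")

```text
t: 5.95
ee_pos: [0.4953, -0.1782, 0.0221]
tcp_rot: [0.699, 0.715, 0.0, 0.0]
wrist_force: [-0.5, 0.3, -0.5]
opening: 0.0004
```

apply_moves(motion="0.0004 -0.018 0 0 0 0 -1; 0.0008 -0.036 0 0 0 0 -1; 0.0012 -0.054 0 0 0 0 -1; 0.0016 -0.066 0 0 0 0 -1; 0.0016 -0.072 0 0 0 0 -1")

```text
t: 6.58
ee_pos: [0.4969, -0.2497, 0.0221]
tcp_rot: [0.7, 0.715, 0.0, -0.0]
wrist_force: [0.2, 0.1, 0.2]
opening: 0.0006
```

```bash
python3 - <<'E'
from h import *
s=snap('scene','s1'); snap('wrist','w3')
cv2.imwrite('pics/s1c.png',cv2.resize(s['color'][140:300,130:400],None,fx=2.9,fy=2.9,interpolation=cv2.INTER_CUBIC))
for r in rects(s,0.045,0.06,(0.4,.6,-.1,.1),10): print(r)
E
```

```text
([304.0, 218.0], [492.3, 1.7], [27.3, 48.1], 4.5, 52.2, 106, [37.0, 68.0, 101.0])
```

View pics/s1c.png

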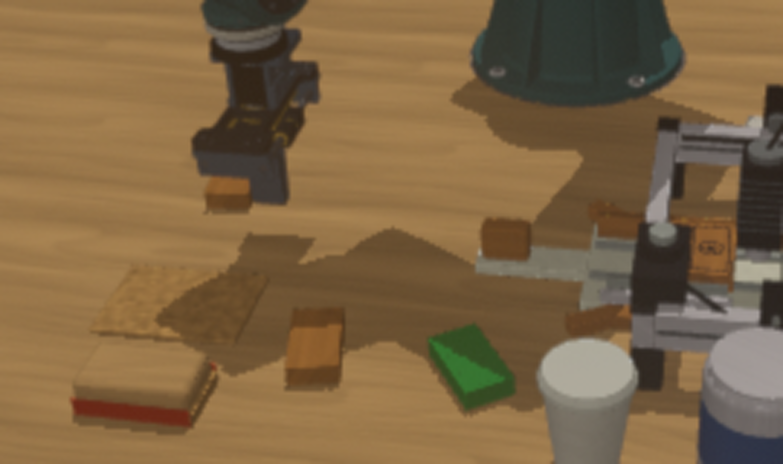

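View pics/w3.png

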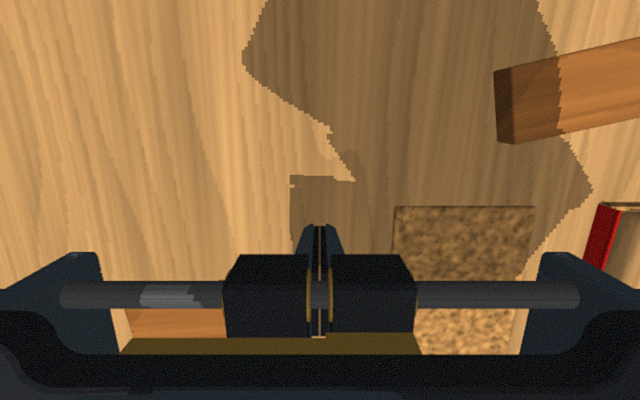

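```bash
python3 - <<'E'
from h import *
s=snap('scene'); st=get_state(); print(st['ee_pos'],st['q'])
print(proj(s,st['ee_pos']), proj(s,st['ee_pos']+[0,0,.1]), proj(s,[.39,-.332,.022]),proj(s,[.4915,-.002,.052]))
p=cloud(s)
for uv in [(214,200),(222,205),(205,195),(210,205),(208,196),(225,180)]: print(uv,p[uv[1],uv[0]].round(3))
w=snap('wrist'); print(w['pose'].round(3).tolist()); p=cloud(w)
for uv in [(320,240),(400,230),(520,100),(320,100),(180,320)]: print(uv,p[uv[1],uv[0]].round(3))
E
```

```text
[ 0.49677959 -0.24889662  0.02206319] [-5.06424401e-01  3.95511495e-01  2.07518884e+00  4.45949813e-05
  6.71110119e-01 -5.28146071e-01]
(np.float64(224.3885682921254), np.float64(219.4838127492022)) (np.float64(220.48552815099785), np.float64(191.64675204096432)) (np.float64(211.13396647560273), np.float64(199.4169211899229)) (np.float64(302.8342040069895), np.float64(217.3490294224946))
(214, 200) [ 0.578 -0.236  0.144]
(222, 205) [ 0.509 -0.245  0.083]
(205, 195) [ 0.579 -0.26   0.158]
(210, 205) [ 0.425 -0.322  0.023]
(208, 196) [nan nan nan]
(225, 180) [ 0.511 -0.224  0.172]
[[1.0, -0.021, -0.007, 0.495], [0.022, 0.958, 0.284, -0.169], [0.0, -0.285, 0.959, 0.23], [0.0, 0.0, 0.0, 1.0]]
(320, 240) [ 0.498 -0.268  0.   ]
(400, 230) [ 0.56  -0.256  0.006]
(520, 100) [ 0.624 -0.158  0.022]
(320, 100) [ 0.495 -0.16   0.001]
(180, 320) [ 0.386 -0.331  0.021]
```

```bash
python3 - <<'E'
from h import *
s=snap('scene')
c=s['color'][150:240,180:270]; cv2.imwrite('pics/g1.png',cv2.resize(c,None,fx=6,fy=6,interpolation=cv2.INTER_NEAREST))
p=cloud(s)
for v in range(190,224,2): print(v,[ (p[v,u]*1000).round(0).tolist() for u in (216,220,224)], s['color'][v,220])
s2=snap('side'); c=s2['color'][60:220,300:460]; cv2.imwrite('pics/g2.png',cv2.resize(c,None,fx=3.7,fy=3.7))
E
```

```text
190 [[585.0, -223.0, 182.0], [584.0, -212.0, 182.0], [543.0, -217.0, 158.0]] [32 43 55]
192 [[588.0, -223.0, 177.0], [583.0, -213.0, 175.0], [555.0, -213.0, 158.0]] [34 45 56]
194 [[583.0, -226.0, 167.0], [587.0, -212.0, 171.0], [556.0, -213.0, 153.0]] [53 57 64]
196 [[574.0, -231.0, 155.0], [575.0, -218.0, 157.0], [569.0, -209.0, 154.0]] [54 59 65]
198 [[580.0, -228.0, 152.0], [576.0, -218.0, 151.0], [572.0, -208.0, 149.0]] [49 56 66]
200 [[573.0, -233.0, 141.0], [577.0, -219.0, 145.0], [573.0, -209.0, 143.0]] [55 59 65]
202 [[510.0, -262.0, 93.0], [507.0, -251.0, 92.0], [509.0, -237.0, 94.0]] [50 55 63]
204 [[508.0, -264.0, 84.0], [511.0, -250.0, 87.0], [506.0, -239.0, 85.0]] [53 57 64]
206 [[417.0, -306.0, 16.0], [503.0, -254.0, 75.0], [509.0, -239.0, 80.0]] [53 58 64]
208 [[425.0, -303.0, 14.0], [504.0, -255.0, 68.0], [509.0, -240.0, 73.0]] [53 58 65]
210 [[430.0, -302.0, 9.0], [420.0, -293.0, 4.0], [504.0, -243.0, 62.0]] [ 61  91 116]
212 [[432.0, -302.0, 3.0], [421.0, -294.0, -4.0], [426.0, -277.0, 1.0]] [ 79 126 162]
214 [[440.0, -300.0, 0.0], [441.0, -286.0, 2.0], [438.0, -273.0, 2.0]] [ 79 125 161]
216 [[452.0, -295.0, 0.0], [451.0, -282.0, 1.0], [446.0, -271.0, -1.0]] [ 76 122 157]
218 [[470.0, -288.0, 6.0], [462.0, -278.0, 1.0], [460.0, -266.0, 1.0]] [ 75 120 156]
220 [[471.0, -289.0, -1.0], [473.0, -274.0, 2.0], [468.0, -263.0, -0.0]] [ 56  92 122]
222 [[484.0, -284.0, 0.0], [481.0, -271.0, -0.0], [480.0, -259.0, 0.0]] [ 46  74 100]
```

View pics/g1.png

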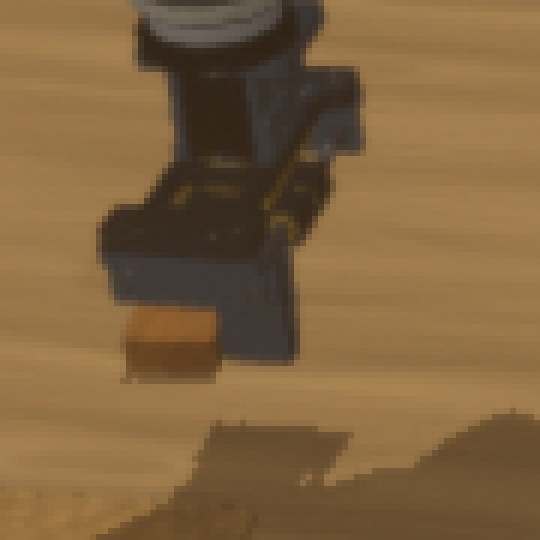

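View pics/g2.png

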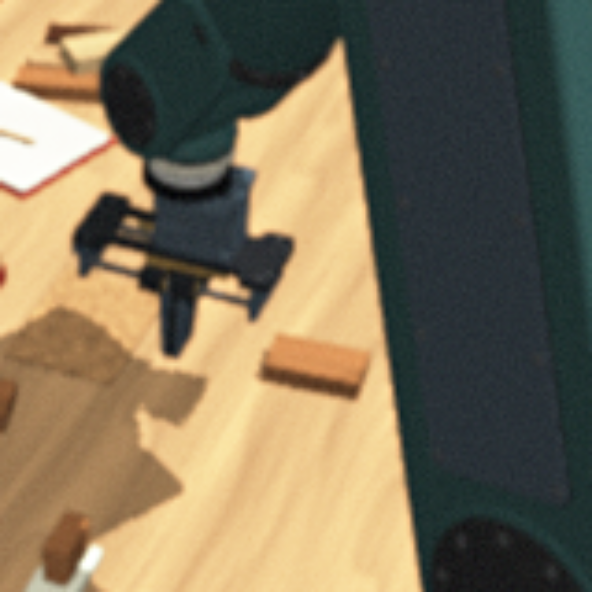

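```bash
python3 - <<'E'
from h import *
s=snap('wrist'); p=cloud(s)
for v in range(215,300,6): print(v,[ (p[v,u]*1000).round(0).tolist() for u in (305,312,328,335)])
print(proj(s,get_state()['ee_pos']))
z=s['z_map']; print(z[z>0].min())
E
```

```text
215 [[485.0, -247.0, 0.0], [491.0, -247.0, 0.0], [504.0, -247.0, -1.0], [509.0, -246.0, 1.0]]
221 [[485.0, -252.0, 1.0], [491.0, -252.0, 0.0], [504.0, -252.0, -0.0], [509.0, -251.0, 0.0]]
227 [[488.0, -232.0, 66.0], [492.0, -232.0, 65.0], [501.0, -231.0, 65.0], [510.0, -257.0, -0.0]]
233 [[488.0, -232.0, 75.0], [492.0, -231.0, 75.0], [501.0, -232.0, 74.0], [505.0, -232.0, 74.0]]
239 [[489.0, -232.0, 82.0], [492.0, -232.0, 82.0], [501.0, -232.0, 83.0], [504.0, -231.0, 83.0]]
245 [[489.0, -232.0, 90.0], [493.0, -231.0, 91.0], [501.0, -231.0, 90.0], [504.0, -231.0, 91.0]]
251 [[489.0, -232.0, 97.0], [493.0, -232.0, 96.0], [500.0, -231.0, 97.0], [504.0, -232.0, 97.0]]
257 [[491.0, -211.0, 144.0], [493.0, -234.0, 98.0], [500.0, -232.0, 102.0], [501.0, -211.0, 145.0]]
263 [[492.0, -211.0, 148.0], [493.0, -234.0, 106.0], [500.0, -232.0, 109.0], [500.0, -211.0, 148.0]]
269 [[492.0, -211.0, 152.0], [493.0, -234.0, 111.0], [500.0, -231.0, 115.0], [500.0, -211.0, 152.0]]
275 [[492.0, -211.0, 156.0], [493.0, -234.0, 115.0], [499.0, -216.0, 146.0], [500.0, -211.0, 156.0]]
281 [[492.0, -211.0, 158.0], [494.0, -215.0, 152.0], [498.0, -216.0, 150.0], [500.0, -211.0, 159.0]]
287 [[492.0, -212.0, 160.0], [494.0, -216.0, 154.0], [498.0, -216.0, 153.0], [500.0, -212.0, 160.0]]
293 [[492.0, -213.0, 161.0], [494.0, -217.0, 155.0], [498.0, -218.0, 154.0], [500.0, -213.0, 161.0]]
299 [[492.0, -215.0, 161.0], [494.0, -218.0, 156.0], [498.0, -219.0, 155.0], [500.0, -214.0, 162.0]]
(np.float64(319.48265175072476), np.float64(227.37627392675603))
0.058985673
```

apply_moves(motion="0 0 -0.015 0 0 0 -1; 0 0 -0.03 0 0 0 -1; 0 0 -0.034 0 0 0 -1; 0 0 -0.034 0 0 0 -1")

```text
t: 7.42
ee_pos: [0.4965, -0.2487, -0.0125]
tcp_rot: [0.699, 0.715, -0.0, -0.001]
wrist_force: [1.6, -0.9, -0.1]
opening: 0.0008
```

apply_moves(motion="0 0 -0.001 0 0 0 -1; 0 0 -0.002 0 0 0 -1; 0 0 -0.002 0 0 0 -1")

```text
t: 7.8
ee_pos: [0.497, -0.249, -0.0137]
tcp_rot: [0.699, 0.715, 0.0, 0.0]
wrist_force: [-0.1, 0.1, 0.0]
opening: 0.0005
```

apply_moves(motion="0 0 -0.005 0 0 0 -1; 0 0 -0.01 0 0 0 -1; 0 0 -0.014 0 0 0 -1; 0 0 -0.014 0 0 0 -1")

```text
t: 8.3
ee_pos: [0.4966, -0.2488, -0.0283]
tcp_rot: [0.699, 0.715, -0.0, -0.0]
wrist_force: [-0.1, 0.7, 0.5]
opening: 0.0005
```

```bash
python3 - <<'E'
from h import *
s=snap('wrist','w4'); p=cloud(s)
for v in range(221,240,2): print(v,[ (p[v,u]*1000).round(0).tolist() for u in (305,312,328,335)])
print(get_state()['ee_pos'])
E
```

```text
221 [[487.0, -234.0, 0.0], [492.0, -234.0, 0.0], [502.0, -234.0, -0.0], [506.0, -233.0, 0.0]]
223 [[487.0, -236.0, -1.0], [492.0, -235.0, 1.0], [502.0, -234.0, 1.0], [506.0, -234.0, 2.0]]
225 [[487.0, -237.0, -0.0], [492.0, -232.0, 11.0], [501.0, -232.0, 11.0], [506.0, -236.0, 1.0]]
227 [[488.0, -232.0, 14.0], [492.0, -232.0, 14.0], [501.0, -232.0, 14.0], [506.0, -237.0, 1.0]]
229 [[488.0, -232.0, 18.0], [492.0, -232.0, 17.0], [501.0, -232.0, 18.0], [505.0, -231.0, 19.0]]
231 [[488.0, -232.0, 21.0], [492.0, -232.0, 21.0], [501.0, -232.0, 21.0], [505.0, -232.0, 20.0]]
233 [[488.0, -232.0, 23.0], [492.0, -232.0, 24.0], [501.0, -232.0, 24.0], [505.0, -232.0, 24.0]]
235 [[488.0, -233.0, 26.0], [492.0, -232.0, 26.0], [501.0, -232.0, 26.0], [505.0, -232.0, 27.0]]
237 [[489.0, -232.0, 29.0], [492.0, -232.0, 29.0], [501.0, -232.0, 29.0], [504.0, -232.0, 29.0]]
239 [[489.0, -232.0, 32.0], [492.0, -232.0, 33.0], [501.0, -232.0, 32.0], [504.0, -232.0, 31.0]]
[ 0.49677464 -0.24887624 -0.02807984]
```

Fingertip is really at about 11 mm while the state says −28 mm; the reported TCP z is ~39 mm low. I continue gently to touch the bench for an exact figure.

apply_moves(motion="0 0 -0.004 0 0 0 -1; 0 0 -0.006 0 0 0 -1; 0 0 -0.008 0 0 0 -1; 0 0 -0.008 0 0 0 -1")

```text
t: 8.85
ee_pos: [0.4968, -0.2489, -0.036]
tcp_rot: [0.699, 0.715, -0.0, -0.0]
wrist_force: [0.3, -0.0, -0.2]
opening: 0.0002
```

apply_moves(motion="0 0 -0.001 0 0 0 -1; 0 0 -0.001 0 0 0 -1")

```text
t: 9.1
ee_pos: [0.497, -0.249, -0.0365]
tcp_rot: [0.699, 0.715, -0.0, 0.0]
wrist_force: [-2.3, 0.0, 5.0]
opening: 0.0002
```

apply_moves(motion="0 0 -0.001 0 0 0 -1; 0 0 -0.001 0 0 0 -1")

```text
t: 9.35
ee_pos: [0.497, -0.249, -0.0366]
tcp_rot: [0.699, 0.715, -0.0, -0.0]
wrist_force: [-9.5, 5.3, 29.3]
opening: 0.0003
```

apply_moves(motion="0 0 0.03 0 0 0 1; 0 0.03 0.07 0 0 0 1; -0.001 0.07 0.1 0 0 0 1; -0.0025 0.115 0.1 0 0 0 1; -0.0035 0.16 0.1 0 0 0 1")

```text
t: 9.98
ee_pos: [0.4935, -0.0878, 0.0628]
tcp_rot: [0.699, 0.715, 0.0, 0.001]
wrist_force: [1.0, -0.7, 0.6]
opening: 0.0478
```

apply_moves(motion="-0.001 0.03 0 0 0 0 1; -0.002 0.06 0 0 0 0 1; -0.002 0.08 0 0 0 0 1; -0.002 0.0865 0 0 0 0 1; -0.002 0.0865 0 0 0 0 1")

```text
t: 10.6
ee_pos: [0.4914, -0.0025, 0.0622]
tcp_rot: [0.699, 0.715, 0.0, 0.0]
wrist_force: [-0.3, 0.4, 0.5]
opening: 0.0912
```

```bash
python3 - <<'E'
from h import *
s=snap('wrist','w5'); st=get_state(); print(st['ee_pos'],st['opening'])
E
```

```text
[ 0.49147324 -0.00280553  0.06217119] 0.09130885538770128
```

View pics/w5.png

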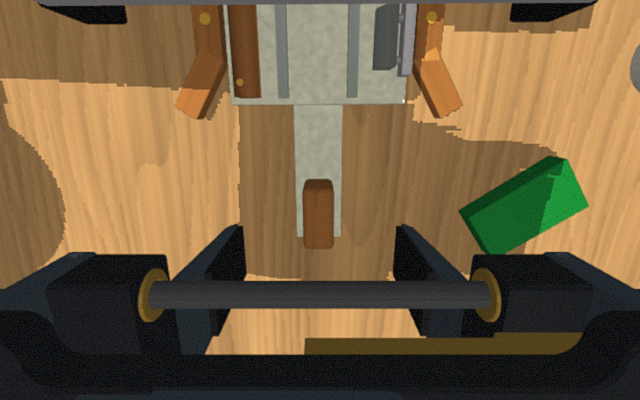

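apply_moves(motion="0 0 -0.03 0 0 0 1; 0 0 -0.06 0 0 0 1; 0 0 -0.0767 0 0 0 0; 0 0 -0.0767 0 0 0 -1; 0 0 -0.0767 0 0 0 -1")

```text
t: 11.28
ee_pos: [0.492, -0.0026, -0.0138]
tcp_rot: [0.699, 0.715, 0.0, 0.0]
wrist_force: [0.5, -0.0, 0.0]
opening: 0.0642
```

apply_moves(motion="0 0 0 0 0 0 -1; 0 0 0 0 0 0 -1; 0 0 0 0 0 0 -1; 0 0 0 0 0 0 -1; 0 0 0 0 0 0 -1")

```text
t: 11.9
ee_pos: [0.4913, -0.0024, -0.0145]
tcp_rot: [0.699, 0.715, -0.0, -0.0]
wrist_force: [-1.8, 0.1, 5.0]
opening: 0.0241
```

apply_moves(motion="0 0 0 0 0 0 -1; 0 -0.003 0 0 0 0 -1; 0.0002 -0.01 0 0 0 0 -1; 0.0005 -0.022 0 0 0 0 -1; 0.0008 -0.036 0 0 0 0 -1")

```text
t: 12.52
ee_pos: [0.4923, -0.0383, -0.0145]
tcp_rot: [0.699, 0.715, 0.0, -0.0]
wrist_force: [-0.6, 6.7, 3.4]
opening: 0.0235
```

apply_moves(motion="0.0003 -0.014 0 0 0 0 -1; 0.0006 -0.028 0 0 0 0 -1; 0.001 -0.042 0 0 0 0 -1; 0.0013 -0.056 0 0 0 0 -1; 0.0016 -0.07 0 0 0 0 -1")

```text
t: 13.15
ee_pos: [0.4939, -0.1085, -0.0145]
tcp_rot: [0.7, 0.715, 0.0, -0.0]
wrist_force: [0.7, 7.5, 5.0]
opening: 0.0238
```

apply_moves(motion="0.0003 -0.014 0 0 0 0 -1; 0.0006 -0.028 0 0 0 0 -1; 0.001 -0.042 0 0 0 0 -1; 0.0013 -0.056 0 0 0 0 -1; 0.0016 -0.07 0 0 0 0 -1")

```text
t: 13.78
ee_pos: [0.4953, -0.1784, -0.0145]
tcp_rot: [0.7, 0.715, 0.0, -0.0]
wrist_force: [0.4, 8.1, 7.1]
opening: 0.0238
```

apply_moves(motion="0.0003 -0.014 0 0 0 0 -1; 0.0006 -0.028 0 0 0 0 -1; 0.001 -0.042 0 0 0 0 -1; 0.0013 -0.056 0 0 0 0 -1; 0.0016 -0.07 0 0 0 0 -1")

```text
t: 14.4
ee_pos: [0.4969, -0.2482, -0.0145]
tcp_rot: [0.7, 0.715, 0.0, -0.0]
wrist_force: [0.1, 8.2, 7.5]
opening: 0.0237
```

apply_moves(motion="0 0 0 0 0 0 0; 0 0 0 0 0 0 0; 0 0 0 0 0 0 0; 0 0 0.04 0 0 0 1; 0 0 0.09 0 0 0 1")

```text
t: 15.02
ee_pos: [0.4962, -0.2477, 0.0756]
tcp_rot: [0.699, 0.715, -0.0, -0.001]
wrist_force: [1.6, 0.2, 0.7]
opening: 0.0631
```

apply_moves(motion="0 0 0.05 0 0 0 1; 0 0 0.1 0 0 0 1; 0 0 0.15 0 0 0 1; 0 0 0.2 0 0 0 1; 0 0 0.2 0 0 0 1")

```text
t: 15.65
ee_pos: [0.4987, -0.2491, 0.2794]
tcp_rot: [0.699, 0.715, 0.001, 0.003]
wrist_force: [0.5, 0.4, -0.4]
opening: 0.091
```

```bash
python3 - <<'E'
from h import *
s=snap('wrist','w6'); st=get_state(); print(st['ee_pos'],st['opening'])
for r in rects(s,0.008,0.06,(0.3,.8,-.5,.15),40): print(r)
for r in rects(s,0.036,0.046,(0.3,.8,-.5,.15),40): print('P',r)
s=snap('scene','s2'); 
for r in rects(s,0.036,0.046,(0.4,.6,-.3,.15),40): print('P',r)
E
```

```text
[ 0.49762951 -0.24850705  0.27687712] 0.09108919811041237
([318.0, 68.0], [495.2, -150.7], [140.3, 254.0], 1.4, 13.9, 12800, [96.0, 117.0, 128.0])
([436.0, 7.0], [656.5, -33.7], [26.2, 55.5], 88.9, 22.0, 528, [46.0, 115.0, 29.0])
([433.0, 103.0], [664.3, -153.5], [90.7, 50.1], 14.0, 22.4, 2301, [35.0, 72.0, 112.0])
([475.0, 193.0], [747.8, -289.0], [114.2, 68.0], 89.7, 37.8, 3545, [57.0, 92.0, 127.0])
([252.0, 215.0], [390.4, -335.1], [89.9, 50.3], 6.4, 22.2, 1611, [48.0, 98.0, 153.0])
P ([317.0, 14.0], [492.6, -47.7], [90.0, 31.6], 1.5, 40.3, 1970, [30.0, 59.0, 91.0])
P ([481.0, 196.0], [748.7, -289.7], [60.3, 107.5], 0.5, 38.3, 2526, [66.0, 107.0, 141.0])
P ([292.0, 220.0], [487.3, -34.1], [109.1, 57.7], 4.3, 41.1, 322, [35.0, 61.0, 88.0])
P ([225.0, 216.0], [505.7, -243.9], [17.8, 52.6], 14.6, 41.5, 42, [36.0, 68.0, 101.0])
```

View pics/w6.png

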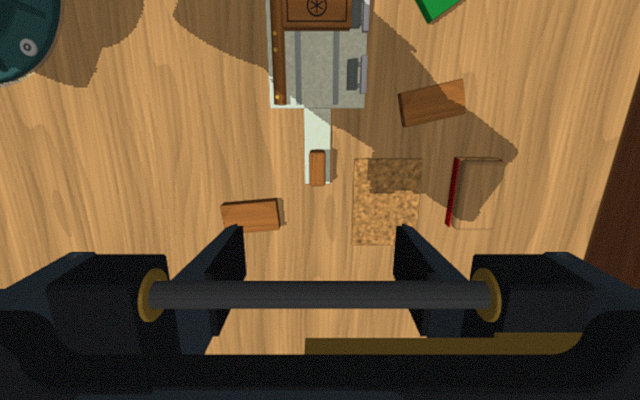

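View pics/s2.png

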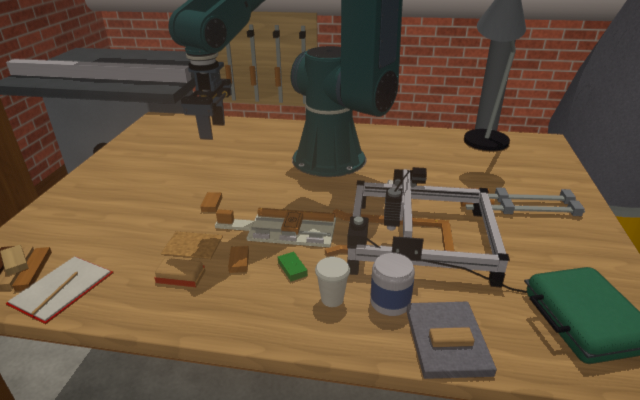

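apply_moves(motion="0 0.04 0 0 0 0 1; 0 0.08 0 0 0 0 1; 0 0.12 0 0 0 0 1; 0 0.12 0 0 0 0 1; 0 0.12 0 0 0 0 1")

```text
t: 16.38
ee_pos: [0.4966, -0.1285, 0.2744]
tcp_rot: [0.699, 0.715, -0.0, -0.001]
wrist_force: [0.8, 0.8, -0.5]
opening: 0.0914
```

```bash
python3 - <<'E'
from h import *
s=snap('wrist','w7'); st=get_state(); print(st['ee_pos'],st['opening'])
for r in rects(s,0.037,0.046,(0.3,.6,-.5,.15),40): print('P',r)
for r in rects(s,0.045,0.06,(0.3,.8,-.5,.15),40): print('H',r)
for r in rects(s,0.009,0.0145,(0.4,.6,-.5,.15),40): print('B',r)
im=s['color']; cv2.imwrite('pics/w7c.png',cv2.resize(im[0:200,220:520],None,fx=2.6,fy=2.6))
s=snap('scene'); cv2.imwrite('pics/tan.png',cv2.resize(s['color'][295:380,400:500],None,fx=6,fy=6))
p=cloud(s); print('slate/tan z',p[337,452],p[360,430])
c=s['color'].astype(int); 
for r in rects(s,0.025,0.08,(.7,1.1,.2,.6),30,extra=(c[...,2]-c[...,0]>40)): print(r)
E
```

```text
[ 0.49670342 -0.12887282  0.27459793] 0.09105108996224937
P ([318.0, 104.0], [492.4, -38.1], [90.1, 48.8], 1.3, 40.4, 2462, [34.0, 64.0, 99.0])
H ([318.0, 247.0], [497.8, -247.9], [23.3, 50.0], 1.0, 51.9, 469, [53.0, 103.0, 159.0])
B ([324.0, 48.0], [502.8, 34.2], [116.1, 105.3], 1.4, 12.3, 4747, [159.0, 180.0, 178.0])
B ([272.0, 97.0], [425.5, -40.5], [6.1, 248.3], 1.4, 12.3, 688, [139.0, 159.0, 159.0])
B ([361.0, 46.0], [550.6, 43.6], [3.0, 21.3], 3.4, 12.2, 44, [118.0, 135.0, 136.0])
B ([323.0, 169.0], [506.3, -169.1], [117.4, 218.5], 1.0, 12.4, 4831, [163.0, 185.0, 182.0])
slate/tan z [0.88848226 0.40520548 0.04610932] [0.94078865 0.35965135 0.02549523]
([451.0, 337.0], [874.7, 402.4], [58.5, 89.7], 15.4, 45.1, 768, [65.0, 103.0, 134.0])
```

View pics/w7c.png

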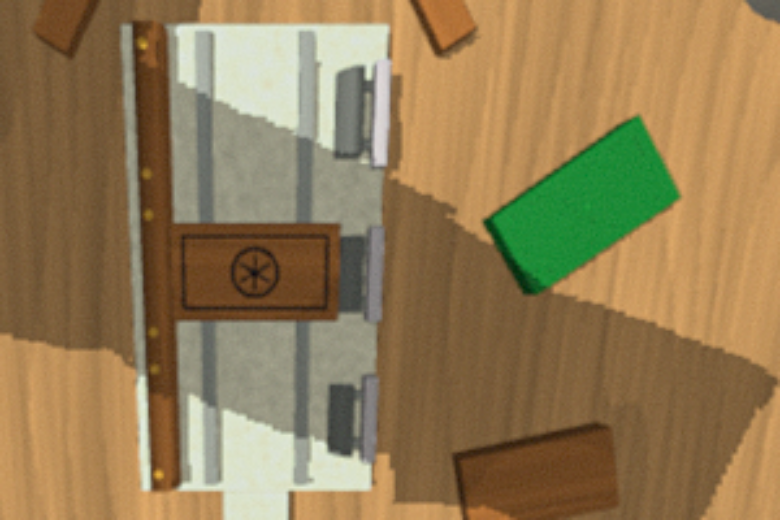

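View pics/tan.png

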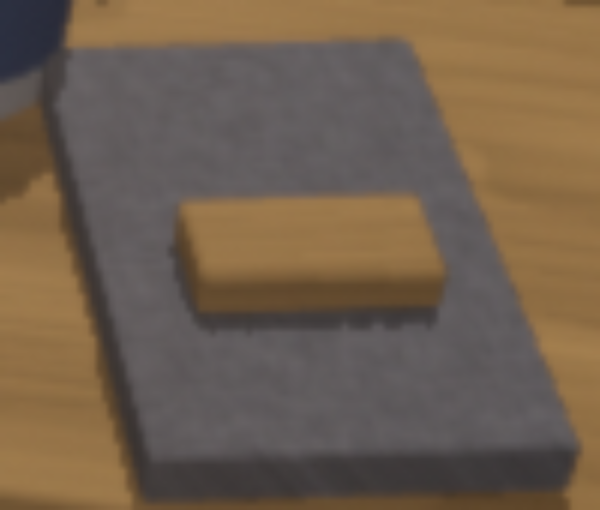

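apply_moves(motion="0 0.02 0 0 0 -10 1; 0 0.04 0 0 0 -20 1; -0.002 0.06 -0.02 0 0 -30 1; -0.004 0.08 -0.05 0 0 -40 1; -0.0043 0.091 -0.08 0 0 -50 1")

```text
t: 17.1
ee_pos: [0.4926, -0.0375, 0.1945]
tcp_rot: [0.937, 0.349, 0.0, 0.0]
wrist_force: [0.6, -0.7, -0.6]
opening: 0.0912
```

apply_moves(motion="0 0 0 0 0 -10 1; 0 0 0 0 0 -20 1; 0 0 0 0 0 -30 1; 0 0 0 0 0 -39.9 1; 0 0 0 0 0 -39.9 1")

```text
t: 17.73
ee_pos: [0.4927, -0.0381, 0.1952]
tcp_rot: [1.0, 0.012, -0.0, 0.0]
wrist_force: [-0.2, -0.4, 0.9]
opening: 0.0911
```

```bash
python3 - <<'E'
from h import *
s=snap('wrist','w8'); st=get_state(); print(st['ee_pos'],st['tcp_rot'],st['q'])
E
```

```text
[ 0.4926821  -0.03798957  0.19522596] [ 9.99911821e-01  1.32788120e-02 -1.48006922e-04 -2.22392515e-05] [-1.24127255e-01  2.36854007e-02  2.13204575e+00  4.21258619e-06
  9.86160820e-01  1.42010834e+00]
```

View pics/w8.png

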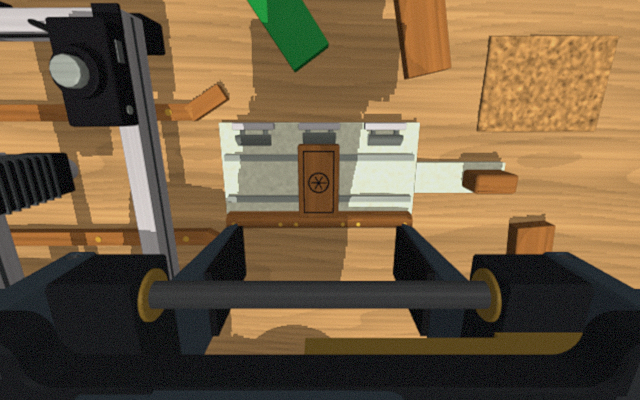

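apply_moves(motion="0 0 -0.04 0 0 0 1; 0 0 -0.09 0 0 0 1; 0 0 -0.14 0 0 0 1; 0 0 -0.17 0 0 0 1; 0 0 -0.19 0 0 0 1")

```text
t: 18.4
ee_pos: [0.492, -0.0376, 0.0037]
tcp_rot: [1.0, 0.014, -0.001, -0.0]
wrist_force: [-0.1, -0.2, -0.3]
opening: 0.0913
```

apply_moves(motion="0 0 -0.01 0 0 0 1; 0 0 -0.0235 0 0 0 1; 0 0 -0.0235 0 0 0 1; 0 0 -0.0235 0 0 0 -1; 0 0 -0.0235 0 0 0 -1")

```text
t: 19.02
ee_pos: [0.4931, -0.0375, -0.0175]
tcp_rot: [1.0, 0.012, 0.001, 0.0]
wrist_force: [-0.5, 0.0, -0.2]
opening: 0.0739
```

apply_moves(motion="0 0 0 0 0 0 -1; 0 0 0 0 0 0 -1; 0 0 0 0 0 0 -1; 0 0 0 0 0 0 -1; 0 0 0 0 0 0 -1")

```text
t: 19.65
ee_pos: [0.4928, -0.0374, -0.0179]
tcp_rot: [1.0, 0.012, 0.0, -0.0]
wrist_force: [-1.2, 0.3, 5.5]
opening: 0.0501
```

apply_moves(motion="0 0 0.005 0 0 0 -1; 0 0 0.012 0 0 0 -1; 0 0 0.022 0 0 0 -1; 0 0 0.04 0 0 0 -1; 0 0 0.07 0 0 0 -1")

```text
t: 20.27
ee_pos: [0.4922, -0.0374, 0.053]
tcp_rot: [1.0, 0.012, -0.001, -0.0]
wrist_force: [0.5, 0.4, -0.2]
opening: 0.0497
```

apply_moves(motion="0 0 0.02 0 0 0 -1; 0 0 0.04 0 0 0 -1; 0 0 0.05 0 0 0 -1; 0 0 0.05 0 0 0 -1")

```text
t: 20.78
ee_pos: [0.4931, -0.0375, 0.1028]
tcp_rot: [1.0, 0.012, 0.001, 0.0]
wrist_force: [0.5, -0.4, -1.8]
opening: 0.0496
```

```bash
python3 - <<'E'
from h import *
s=snap('wrist','w9'); st=get_state(); print(st['ee_pos'],st['opening'])
c=s['color'].astype(int)
for r in rects(s,0.003,0.0095,(0.45,.75,-.5,-.1),100): print('M',r)
for r in rects(s,0.018,0.026,(0.3,.8,-.5,.05),100): print('B',r)
s=snap('scene')
for r in rects(s,0.003,0.0095,(0.45,.75,-.5,-.1),100): print('M',r)
E
```

```text
[ 0.49261201 -0.03742471  0.10204266] 0.049991740393294064
M ([429.0, 35.0], [642.1, -132.8], [58.2, 3.8], 17.0, 6.4, 185, [22.0, 43.0, 67.0])
M ([587.0, 77.0], [610.5, -293.4], [109.5, 115.9], 1.4, 6.3, 13286, [85.0, 147.0, 200.0])
M ([499.0, 177.0], [515.7, -220.8], [0.7, 111.8], 1.4, 7.2, 118, [113.0, 129.0, 130.0])
B ([292.0, 21.0], [654.7, -11.1], [53.2, 50.1], 36.1, 22.3, 2909, [45.0, 102.0, 28.0])
B ([463.0, 30.0], [645.8, -157.3], [53.3, 51.4], 13.8, 22.3, 3788, [58.0, 117.0, 182.0])
B ([397.0, 148.0], [547.1, -117.0], [21.5, 39.8], 1.6, 23.2, 176, [120.0, 129.0, 125.0])
B ([247.0, 147.0], [542.6, 36.1], [19.5, 27.7], 2.0, 22.9, 129, [85.0, 92.0, 90.0])
B ([335.0, 172.0], [518.9, -53.9], [8.1, 207.9], 1.4, 18.6, 1142, [129.0, 139.0, 135.0])
B ([518.0, 195.0], [505.5, -242.2], [19.5, 50.1], 28.2, 22.1, 192, [27.0, 52.0, 80.0])
B ([251.0, 224.0], [463.1, 29.7], [8.4, 39.4], 2.2, 18.5, 161, [104.0, 112.0, 109.0])
B ([404.0, 225.0], [466.4, -124.3], [8.1, 69.6], 1.1, 18.6, 349, [178.0, 192.0, 186.0])
B ([412.0, 242.0], [448.6, -134.9], [1.8, 48.8], 2.2, 22.0, 160, [38.0, 73.0, 114.0])
B ([607.0, 264.0], [431.4, -341.3], [44.9, 20.6], 63.1, 22.1, 469, [56.0, 110.0, 170.0])
M ([192.0, 244.0], [592.3, -315.7], [173.6, 178.9], 1.0, 6.9, 1141, [62.0, 109.0, 146.0])
```

View pics/w9.png

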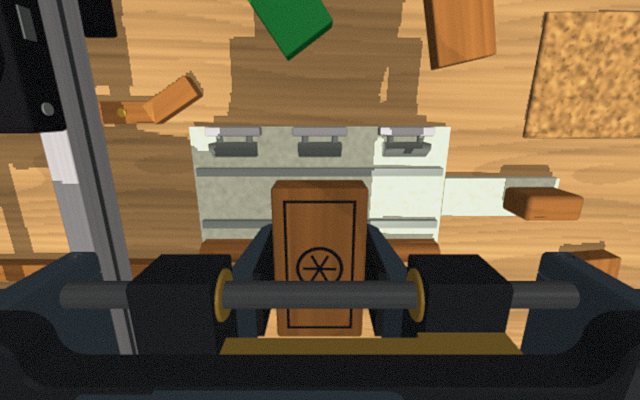

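apply_moves(motion="0.015 -0.035 0 0 0 0 -1; 0.035 -0.08 0 0 0 0 -1; 0.055 -0.13 0 0 0 0 -1; 0.078 -0.18 0 0 0 0 -1; 0.1 -0.225 0 0 0 0 -1")

```text
t: 21.5
ee_pos: [0.5927, -0.2641, 0.1007]
tcp_rot: [1.0, 0.012, -0.001, -0.0]
wrist_force: [0.1, 0.4, 0.3]
opening: 0.0496
```

apply_moves(motion="0.011 -0.03 0 0 0 0 -1; 0.018 -0.048 -0.03 0 0 0 -1; 0.018 -0.048 -0.07 0 0 0 -1; 0.018 -0.048 -0.1 0 0 0 -1; 0.018 -0.048 -0.115 0 0 0 -1")

```text
t: 22.12
ee_pos: [0.6092, -0.3097, -0.0158]
tcp_rot: [1.0, 0.012, -0.002, -0.001]
wrist_force: [0.6, -0.3, -0.1]
opening: 0.0495
```

```bash
python3 - <<'E'
from h import *
s=snap('scene'); st=get_state(); print(st['ee_pos'],st['opening'])
cv2.imwrite('pics/s3.png',cv2.resize(s['color'][170:310,120:340],None,fx=3.5,fy=3.5))
s=snap('side');cv2.imwrite('pics/d3.png',cv2.resize(s['color'][80:240,240:440],None,fx=3.5,fy=3.5))
E
```

```text
[ 0.60890278 -0.3094818  -0.01665521] 0.050074807126565334
```

View pics/s3.png

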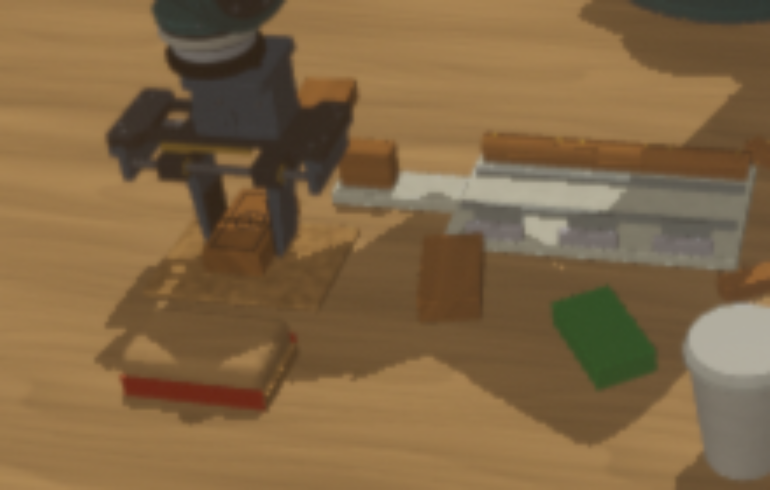

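View pics/d3.png

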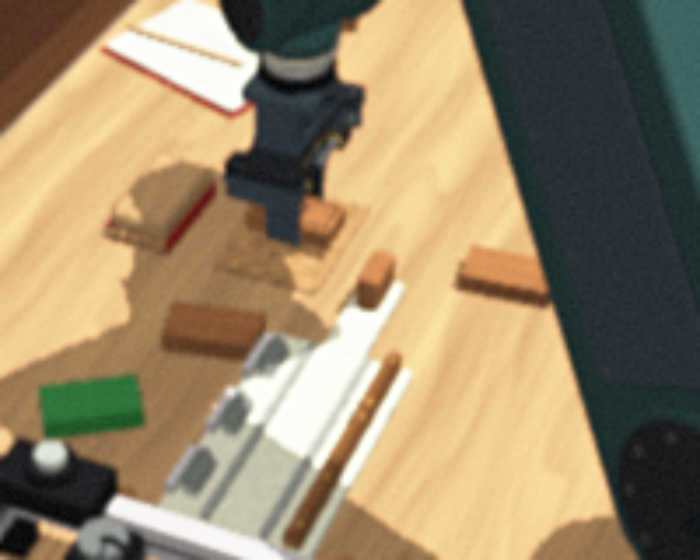

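apply_moves(motion="0 0 -0.006 0 0 0 -1; 0 0 -0.011 0 0 0 -1; 0 0 -0.013 0 0 0 -1; 0 0 -0.013 0 0 0 -1")

```text
t: 22.72
ee_pos: [0.6108, -0.3104, -0.0259]
tcp_rot: [1.0, 0.012, 0.0, 0.0]
wrist_force: [-0.7, 0.0, -0.3]
opening: 0.0497
```

apply_moves(motion="0 0 0 0 0 0 0.6; 0 0 0 0 0 0 0.6; 0 0 0 0 0 0 0.6; 0 0 0.03 0 0 0 0.6; 0 0 0.08 0 0 0 1")

```text
t: 23.35
ee_pos: [0.6095, -0.3098, 0.0533]
tcp_rot: [1.0, 0.012, -0.001, -0.001]
wrist_force: [-0.1, -0.5, 0.4]
opening: 0.0801
```

apply_moves(motion="-0.03 0 0.05 0 0 0 1; -0.07 0 0.1 0 0 0 1; -0.1 0 0.14 0 0 0 1; -0.13 0 0.16 0 0 0 1; -0.15 0 0.16 0 0 0 1")

```text
t: 23.98
ee_pos: [0.4603, -0.3109, 0.2154]
tcp_rot: [1.0, 0.012, 0.001, 0.001]
wrist_force: [-0.7, 0.8, -0.9]
opening: 0.0914
```

```bash
python3 - <<'E'
from h import *
s=snap('wrist','w10'); st=get_state(); print(st['ee_pos'],st['tcp_rot'],st['opening'])
for r in rects(s,0.003,0.0095,(0.45,.75,-.5,-.1),100): print('M',r)
for r in rects(s,0.018,0.033,(0.3,.8,-.5,.05),100): print('B',r)
E
```

```text
[ 0.45816418 -0.31024273  0.21384374] [ 9.99932223e-01  1.16418339e-02 -5.23192188e-05  1.21129887e-04] 0.09162293837188414
M ([322.0, 52.0], [610.8, -312.1], [109.7, 150.2], 1.4, 6.3, 7932, [49.0, 86.0, 118.0])
B ([66.0, 14.0], [651.5, -14.1], [47.9, 51.3], 34.6, 22.3, 1407, [48.0, 126.0, 25.0])
B ([177.0, 43.0], [615.4, -138.9], [90.6, 50.5], 14.1, 22.3, 3565, [41.0, 84.0, 131.0])
B ([322.0, 51.0], [609.0, -311.7], [89.5, 49.9], 1.0, 28.4, 3525, [32.0, 62.0, 96.0])
B ([43.0, 101.0], [545.9, 32.9], [26.1, 34.0], 1.3, 26.0, 477, [100.0, 104.0, 106.0])
B ([101.0, 101.0], [547.4, -38.3], [26.2, 50.8], 1.7, 26.1, 623, [127.0, 131.0, 133.0])
B ([165.0, 101.0], [549.3, -118.0], [26.2, 50.6], 1.7, 26.1, 579, [88.0, 92.0, 94.0])
B ([122.0, 126.0], [518.8, -54.3], [7.6, 208.5], 1.3, 18.6, 712, [97.0, 106.0, 104.0])
B ([66.0, 168.0], [463.2, 27.0], [7.1, 45.8], 1.3, 18.5, 129, [91.0, 98.0, 96.0])
B ([126.0, 167.0], [465.1, -53.1], [7.1, 87.6], 1.3, 18.6, 241, [91.0, 99.0, 96.0])
B ([181.0, 167.0], [466.7, -127.7], [7.0, 64.4], 1.3, 18.7, 185, [92.0, 99.0, 96.0])
B ([130.0, 184.0], [444.0, -55.5], [210.8, 15.9], 88.5, 28.4, 936, [35.0, 64.0, 97.0])
B ([335.0, 225.0], [389.7, -335.6], [90.2, 49.9], 6.3, 22.2, 2149, [52.0, 105.0, 165.0])
```

View pics/w10.png

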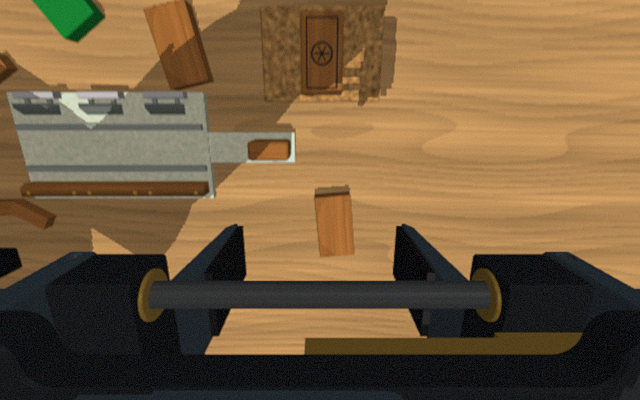

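apply_moves(motion="-0.02 -0.008 -0.03 0 0 2.5 1; -0.045 -0.016 -0.07 0 0 5 1; -0.0685 -0.0254 -0.11 0 0 5 1; -0.0685 -0.0254 -0.15 0 0 5 1; -0.0685 -0.0254 -0.17 0 0 5 1")

```text
t: 24.65
ee_pos: [0.3907, -0.3346, 0.0406]
tcp_rot: [0.998, 0.055, -0.001, -0.001]
wrist_force: [0.5, 0.9, -0.5]
opening: 0.0911
```

```bash
python3 - <<'E'
from h import *
for i in range(3):
    st=get_state(); print(st['ee_pos'],st['tcp_rot'],st['opening'])
    s=snap('wrist','w11')
for r in rects(s,0.018,0.033,(0.3,.5,-.5,-.25),100): print('B',r)
E
```

```text
[ 0.39068731 -0.33460457  0.04059214] [ 0.99847527  0.05516259 -0.00140928 -0.00149816] 0.09114343947054017
[ 0.390157   -0.33394403  0.03910673] [ 0.99846781  0.05525691 -0.00201876 -0.00215368] 0.09113260572404087
[ 0.39060777 -0.33424567  0.04077161] [ 0.99846319  0.05535376 -0.00183781 -0.00196113] 0.0914112117214184
B ([240.0, 73.0], [487.6, -265.1], [11.1, 27.8], 34.1, 25.6, 186, [39.0, 61.0, 82.0])
B ([320.0, 217.0], [389.4, -335.4], [90.2, 50.1], 6.5, 22.2, 6814, [53.0, 107.0, 167.0])
```

View pics/w11.png

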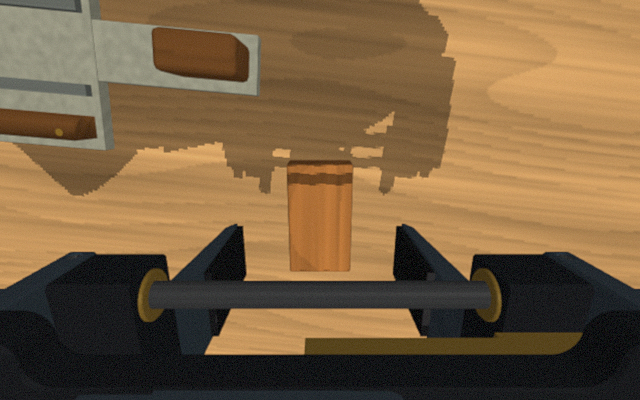

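apply_moves(motion="-0.001 -0.001 -0.03 0 0 0 1; -0.001 -0.001 -0.06 0 0 0 1; -0.001 -0.001 -0.072 0 0 0 1; -0.001 -0.001 -0.072 0 0 0 -1; -0.001 -0.001 -0.072 0 0 0 -1")

```text
t: 25.42
ee_pos: [0.3918, -0.3374, -0.027]
tcp_rot: [0.998, 0.055, 0.0, 0.0]
wrist_force: [-0.4, 0.6, 0.3]
opening: 0.0739
```

apply_moves(motion="0 0 0 0 0 0 -1; 0 0 0 0 0 0 -1; 0 0 0 0 0 0 -1; 0 0 0 0 0 0 -1; 0 0 0 0 0 0 -1")

```text
t: 26.05
ee_pos: [0.3913, -0.337, -0.0277]
tcp_rot: [0.998, 0.055, 0.0, 0.0]
wrist_force: [-1.8, 2.1, 8.7]
opening: 0.0495
```

apply_moves(motion="0 0 0.02 0 0 0 -1; 0 0 0.05 0 0 0 -1; 0 0 0.09 0 0 0 -1; 0 0 0.12 0 0 0 -1; 0 0 0.13 0 0 0 -1")

```text
t: 26.68
ee_pos: [0.3918, -0.3374, 0.1035]
tcp_rot: [0.998, 0.055, 0.001, 0.001]
wrist_force: [-0.5, 0.2, -1.0]
opening: 0.0498
```

```bash
python3 - <<'E'
from h import *
for i in range(3):
    st=get_state(); print(st['ee_pos'],st['tcp_rot'],st['opening'])
    s=snap('wrist','w12')
E
```

```text
[ 0.39179977 -0.3374127   0.10349577] [9.98462743e-01 5.54123659e-02 8.78748656e-04 9.20795625e-04] 0.04975696402723836
[ 0.39179778 -0.33739411  0.10355876] [9.98463887e-01 5.53946295e-02 7.97568494e-04 8.16136199e-04] 0.049902783096396425
[ 0.39140915 -0.33703904  0.10231492] [9.98462618e-01 5.54260544e-02 4.05698843e-04 4.35053551e-04] 0.049736587943982516
```

View pics/w12.png

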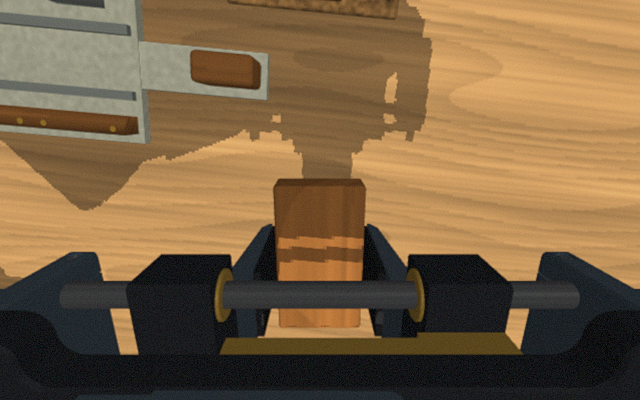

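apply_moves(motion="0.02 0.04 0 0 0 -2 -1; 0.04 0.08 0 0 0 -4 -1; 0.06 0.13 0 0 0 -5 -1; 0.075 0.18 0 0 0 -5 -1; 0.085 0.23 0 0 0 -5 -1")

```text
t: 27.45
ee_pos: [0.4758, -0.105, 0.1005]
tcp_rot: [1.0, 0.012, -0.001, -0.0]
wrist_force: [0.4, 0.1, -1.1]
opening: 0.05
```

apply_moves(motion="0.006 0.05 0 0 0 0 -1; 0.0125 0.1 0 0 0 0 -1; 0.0165 0.14 0 0 0 0 -1; 0.0165 0.149 -0.02 0 0 0 -1; 0.0165 0.149 -0.04 0 0 0 -1")

```text
t: 28.08
ee_pos: [0.4918, 0.0431, 0.06]
tcp_rot: [1.0, 0.013, -0.001, 0.0]
wrist_force: [0.0, -0.4, -1.3]
opening: 0.0496
```

```bash
python3 - <<'E'
from h import *
for i in range(3):
    st=get_state(); print(st['ee_pos'],st['tcp_rot'],st['opening'])
    s=snap('wrist','w13')
p=cloud(s)
for r in rects(s,0.036+.04,0.13,(0.4,.6,-.0,.08),100): print('B',r)
for r in rects(s,0.016,0.033,(0.4,.6,-.2,.12),100): print('S',r)
cv2.imwrite('pics/s4.png',cv2.resize(snap('scene')['color'][150:310,180:420],None,fx=3.3,fy=3.3))
E
```

```text
[0.49181372 0.04305385 0.06003373] [ 9.99920712e-01  1.25636211e-02 -8.51802773e-04  1.75540480e-05] 0.049612660740982924
[0.49020125 0.04261248 0.05777844] [ 9.99921067e-01  1.23282403e-02 -2.42278383e-03  6.28294377e-05] 0.05003061131103198
[0.49031927 0.04231864 0.0589547 ] [ 9.99923830e-01  1.20594225e-02 -2.62646407e-03  7.34233031e-05] 0.04992460956691365
B ([319.0, 231.0], [505.3, 41.9], [57.5, 71.3], 1.8, 108.8, 10436, [39.0, 73.0, 110.0])
B ([319.0, 318.0], [451.2, 40.6], [14.9, 49.9], 1.7, 109.0, 1545, [41.0, 81.0, 124.0])
S ([247.0, 95.0], [581.3, 101.7], [19.6, 50.8], 32.5, 16.6, 1042, [42.0, 84.0, 130.0])
S ([564.0, 98.0], [588.1, -144.7], [35.3, 52.1], 12.8, 22.2, 2887, [59.0, 118.0, 184.0])
S ([320.0, 136.0], [551.7, 42.5], [15.3, 49.6], 1.3, 26.0, 914, [133.0, 135.0, 138.0])
S ([421.0, 142.0], [547.8, -37.2], [27.4, 50.0], 1.9, 26.1, 1367, [116.0, 119.0, 120.0])
S ([521.0, 143.0], [549.6, -116.9], [27.3, 50.4], 1.4, 26.0, 1524, [161.0, 167.0, 167.0])
S ([320.0, 159.0], [536.2, 42.4], [7.1, 40.1], 1.1, 28.2, 338, [76.0, 82.0, 79.0])
S ([441.0, 180.0], [518.5, -38.3], [8.5, 240.1], 1.4, 18.3, 2275, [140.0, 151.0, 147.0])
S ([467.0, 240.0], [465.9, -87.8], [8.6, 143.8], 1.2, 18.1, 1437, [150.0, 161.0, 156.0])
S ([514.0, 264.0], [446.3, -133.2], [6.4, 52.6], 0.7, 26.7, 666, [42.0, 84.0, 130.0])
```

View pics/w13.png

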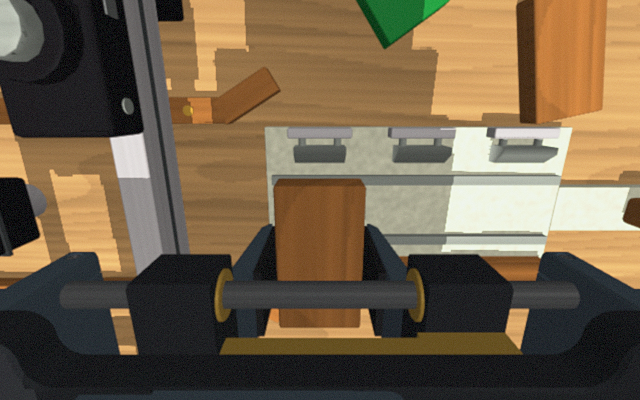

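View pics/s4.png

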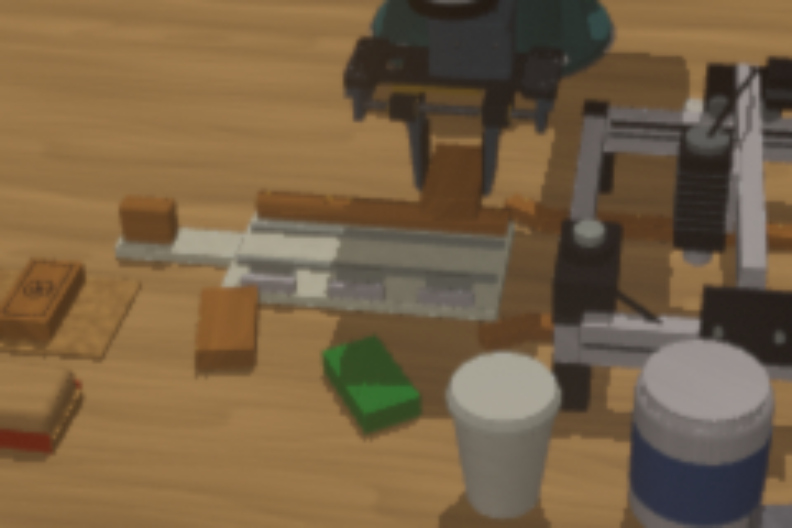

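apply_moves(motion="0.0026 0.0005 -0.01 0 0 0 -1; 0.0026 0.0005 -0.025 0 0 0 -1; 0.0026 0.0005 -0.04 0 0 0 -1; 0.0026 0.0005 -0.05 0 0 0 -1; 0.0026 0.0005 -0.05 0 0 0 -1")

```text
t: 28.9
ee_pos: [0.4946, 0.0426, 0.011]
tcp_rot: [1.0, 0.012, -0.001, 0.0]
wrist_force: [0.2, 0.8, -0.5]
opening: 0.0499
```

apply_moves(motion="0 0 -0.002 0 0 0 -1; 0 0 -0.004 0 0 0 -1; 0 0 -0.006 0 0 0 -1; 0 0 -0.006 0 0 0 -1")

```text
t: 29.4
ee_pos: [0.4952, 0.0427, 0.0059]
tcp_rot: [1.0, 0.012, -0.0, -0.0]
wrist_force: [-0.3, 0.6, 0.5]
opening: 0.0493
```

```bash
python3 - <<'E'
from h import *
for i in range(2):
    st=get_state(); print(st['ee_pos'],st['tcp_rot'],st['opening'],st['wrist_force'].round(1))
    s=snap('wrist','w14')
for r in rects(s,0.04,0.065,(0.4,.56,-.0,.08),100): print('B',r)
E
```

```text
[0.49524989 0.04267654 0.0059046 ] [ 9.99930169e-01  1.18176570e-02 -1.16593573e-05 -5.28047499e-06] 0.049317620701605176 [-0.3  0.6  0.5]
[0.49526172 0.04268672 0.00596722] [ 9.99930322e-01  1.18046571e-02  6.36177151e-06 -1.60169629e-05] 0.050091821698385115 [ 0.3 -0.4 -1.5]
B ([320.0, 230.0], [510.0, 42.0], [57.5, 69.3], 1.5, 55.8, 9637, [39.0, 75.0, 115.0])
B ([319.0, 318.0], [456.0, 40.9], [15.0, 50.1], 1.4, 55.8, 1545, [39.0, 78.0, 122.0])
```

View pics/w14.png

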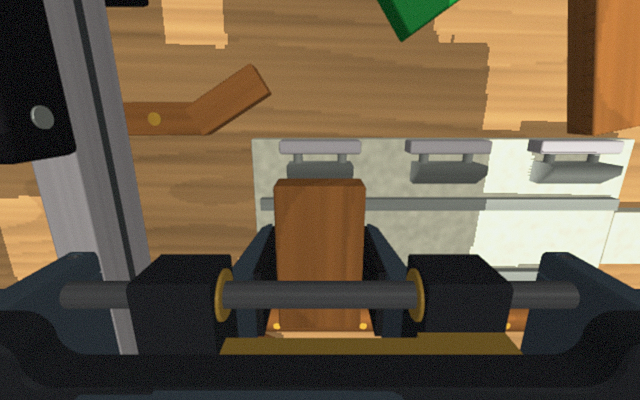

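apply_moves(motion="-0.002 0 0 0 0 0 -1; -0.002 0 -0.003 0 0 0 -1; -0.002 0 -0.005 0 0 0 -1; -0.002 0 -0.006 0 0 0 -1; -0.002 0 -0.006 0 0 0 -1")

```text
t: 30.12
ee_pos: [0.4931, 0.0427, -0.0002]
tcp_rot: [1.0, 0.012, -0.0, 0.0]
wrist_force: [-1.2, -0.4, 0.3]
opening: 0.0497
```

apply_moves(motion="0 0 -0.001 0 0 0 -1; 0 0 -0.001 0 0 0 0.4; 0 0 -0.001 0 0 0 0.4; 0 0 -0.001 0 0 0 0.4; 0 0 0.01 0 0 0 0.4")

```text
t: 30.75
ee_pos: [0.4927, 0.0426, 0.0098]
tcp_rot: [1.0, 0.012, -0.001, 0.0]
wrist_force: [0.7, 1.3, 0.0]
opening: 0.064
```

apply_moves(motion="0 0 0.03 0 0 0 0.4; 0 0 0.07 0 0 0 -1; 0 0 0.09 0 0 0 -1; 0 0 0.09 0 0 0 -1; 0 0 0.09 0 0 0 -1")

```text
t: 31.38
ee_pos: [0.4929, 0.0426, 0.0995]
tcp_rot: [1.0, 0.012, -0.0, 0.0]
wrist_force: [0.3, -0.4, 0.1]
opening: 0.0267
```

```bash
python3 - <<'E'
from h import *
for i in range(2):
    st=get_state(); print(st['ee_pos'],st['tcp_rot'],st['opening'],st['wrist_force'].round(1))
    s=snap('wrist','w15')
p=cloud(s)
for r in rects(s,0.033,0.065,(0.4,.545,-.0,.08),100): print('B',r)
for x in np.arange(.45,.545,.01):
    k=(np.abs(p[...,0]-x)<.003)&(np.abs(p[...,1]-.042)<.02)&(p[...,2]>.03)&(p[...,2]<.065)
    print(round(x,3),k.sum(),np.median(p[k][:,2]).round(4) if k.sum() else None)
E
```

```text
[0.49286181 0.04262997 0.09950681] [ 9.99930253e-01  1.18079674e-02 -2.45369160e-04  2.34686849e-05] 0.02668852176351358 [ 0.3 -0.4  0.1]
[0.49267814 0.04264857 0.09919577] [ 9.99930232e-01  1.17985531e-02 -5.70400036e-04  5.82684188e-06] 0.02246280319080778 [ 1.2  1.1 -0.5]
B ([319.0, 149.0], [541.7, 42.3], [6.4, 39.1], 1.2, 34.2, 291, [77.0, 82.0, 79.0])
B ([319.0, 206.0], [481.5, 41.5], [105.8, 50.0], 1.4, 46.6, 5260, [39.0, 76.0, 118.0])
0.45 217 0.0456
0.46 221 0.0458
0.47 225 0.0461
0.48 267 0.0464
0.49 283 0.0467
0.5 293 0.0469
0.51 303 0.0472
0.52 312 0.0474
0.53 330 0.0478
0.54 267 0.0339
```

View pics/w15.png

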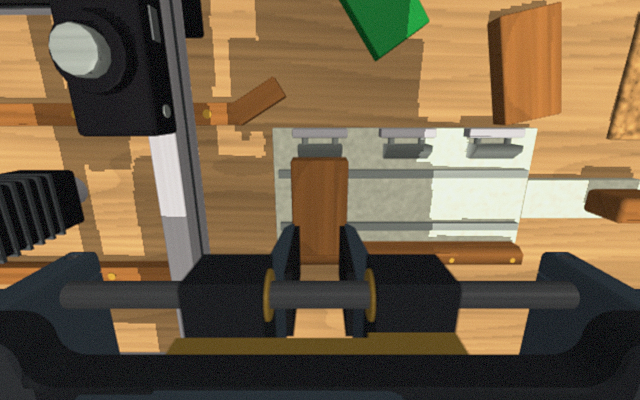

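apply_moves(motion="0.01 0 0 0 0 0 -1; 0.022 0 0 0 0 0 -1; 0.022 0 -0.04 0 0 0 -1; 0.022 0 -0.075 0 0 0 -1; 0.022 0 -0.084 0 0 0 -1")

```text
t: 32.1
ee_pos: [0.5145, 0.0426, 0.014]
tcp_rot: [1.0, 0.012, -0.002, 0.0]
wrist_force: [-0.6, -0.3, 0.4]
opening: 0.0005
```

apply_moves(motion="0 0 -0.001 0 0 0 -1; 0 0 -0.002 0 0 0 -1; 0 0 -0.003 0 0 0 -1; 0 0 -0.003 0 0 0 -1")

```text
t: 32.6
ee_pos: [0.5157, 0.0427, 0.0135]
tcp_rot: [1.0, 0.012, 0.0, -0.0]
wrist_force: [0.2, 0.1, -0.4]
opening: -0.0
```

apply_moves(motion="0 0 -0.0005 0 0 0 -1; 0 0 -0.001 0 0 0 -1; 0 0 -0.0015 0 0 0 -1; 0 0 -0.002 0 0 0 -1; 0 0 -0.002 0 0 0 -1")

```text
t: 33.22
ee_pos: [0.5153, 0.0427, 0.0109]
tcp_rot: [1.0, 0.012, -0.0, -0.0]
wrist_force: [0.5, -0.7, -0.2]
opening: 0.0005
```

apply_moves(motion="0 0 -0.0005 0 0 0 -1; 0 0 -0.001 0 0 0 -1; 0 0 -0.001 0 0 0 -1")

```text
t: 33.6
ee_pos: [0.5155, 0.0427, 0.01]
tcp_rot: [1.0, 0.012, 0.0, -0.0]
wrist_force: [0.7, 0.3, 2.0]
opening: 0.0005
```

apply_moves(motion="0 0 -0.0005 0 0 0 -1; 0 0 -0.001 0 0 0 -1; 0 0 -0.001 0 0 0 -1")

```text
t: 33.98
ee_pos: [0.5157, 0.0427, 0.009]
tcp_rot: [1.0, 0.012, 0.0, -0.0]
wrist_force: [1.9, -0.3, 2.7]
opening: 0.0004
```

apply_moves(motion="0 0 -0.0005 0 0 0 -1; 0 0 -0.001 0 0 0 -1; 0 0 -0.0015 0 0 0 -1; 0 0 -0.002 0 0 0 -1")

```text
t: 34.48
ee_pos: [0.5154, 0.0427, 0.007]
tcp_rot: [1.0, 0.012, 0.0, 0.0]
wrist_force: [-0.2, -0.0, 0.1]
opening: 0.0005
```

apply_moves(motion="0 0 -0.0005 0 0 0 -1; 0 0 -0.001 0 0 0 -1; 0 0 -0.0015 0 0 0 -1; 0 0 -0.002 0 0 0 -1")

```text
t: 34.98
ee_pos: [0.5153, 0.0427, 0.0049]
tcp_rot: [1.0, 0.012, 0.0, -0.0]
wrist_force: [1.4, 0.6, 2.2]
opening: 0.0001
```

apply_moves(motion="0 0 -0.0005 0 0 0 -1; 0 0 -0.001 0 0 0 -1; 0 0 -0.001 0 0 0 -1")

```text
t: 35.35
ee_pos: [0.5153, 0.0427, 0.0042]
tcp_rot: [1.0, 0.012, -0.0, -0.0]
wrist_force: [-1.3, 0.5, 7.4]
opening: 0.0003
```

apply_moves(motion="0 0 -0.0005 0 0 0 -1; 0 0 -0.0005 0 0 0 -1")

```text
t: 35.6
ee_pos: [0.5151, 0.0427, 0.0039]
tcp_rot: [1.0, 0.012, -0.0, 0.0]
wrist_force: [-2.9, -0.7, 16.4]
opening: 0.0004
```

Seated at the jaw end (force rises, ee z ≈ 3.9 mm). Now also press the fence end, then check.

apply_moves(motion="0 0 0.005 0 0 0 -1; -0.02 0 0.006 0 0 0 -1; -0.045 0 0.006 0 0 0 -1; -0.045 0 0.006 0 0 0 -1; -0.045 0 0.004 0 0 0 -1")

```text
t: 36.22
ee_pos: [0.471, 0.0427, 0.0076]
tcp_rot: [1.0, 0.012, 0.0, -0.0]
wrist_force: [0.8, 0.0, 1.5]
opening: 0.0004
```

apply_moves(motion="0 0 -0.001 0 0 0 -1; 0 0 -0.002 0 0 0 -1; 0 0 -0.003 0 0 0 -1; 0 0 -0.003 0 0 0 -1")

```text
t: 36.72
ee_pos: [0.4703, 0.0427, 0.0043]
tcp_rot: [1.0, 0.012, -0.0, -0.0]
wrist_force: [0.1, -0.1, -0.0]
opening: 0.0003
```

apply_moves(motion="0 0 -0.0005 0 0 0 -1; 0 0 -0.001 0 0 0 -1; 0 0 -0.001 0 0 0 -1")

```text
t: 37.1
ee_pos: [0.4701, 0.0427, 0.0035]
tcp_rot: [1.0, 0.012, -0.0, 0.0]
wrist_force: [-1.7, -0.2, 4.3]
opening: 0.0006
```

apply_moves(motion="0 0 0.02 0 0 0 -1; 0 0 0.06 0 0 0 0; 0 0 0.1 0 0 0 1; 0 0 0.13 0 0 0 1; 0 0 0.13 0 0 0 1")

```text
t: 37.72
ee_pos: [0.4718, 0.0428, 0.1355]
tcp_rot: [1.0, 0.012, 0.002, -0.0]
wrist_force: [0.1, 0.1, 0.2]
opening: 0.0373
```

```bash
cat >> h.py <<'E'
def prof(s,cx,cy,a=0.0245):
    p=cloud(s); d=p[...,:2]-np.array([cx,cy]); lx=d[...,0]+a*d[...,1]; ly=d[...,1]-a*d[...,0]
    for x in (-.04,-.03,-.02,-.01,0,.01,.02,.03,.04):
        r=[]
        for y in (-.018,0,.018):
            k=(np.abs(lx-x)<.004)&(np.abs(ly-y)<.004)&(p[...,2]>.015)&(p[...,2]<.065)
            r.append((int(k.sum()),round(float(np.median(p[k][:,2])*1000),1) if k.sum() else None))
        print(x,r)
E
python3 - <<'E'
from h import *
for i in range(2):
    st=get_state(); print(st['ee_pos'],st['tcp_rot'],st['opening'],st['wrist_force'].round(1))
    s=snap('wrist','w16')
prof(s,.4904,.0419)
for r in rects(s,0.036,0.065,(0.4,.545,-.0,.08),100): print('B',r)
for r in rects(s,0.018,0.026,(0.54,.8,-.3,-.05),100): print('blank2',r)
cv2.imwrite('pics/s5.png',cv2.resize(snap('scene')['color'][180:280,200:360],None,fx=5,fy=5))
E
```

```text
[0.47183015 0.04275015 0.13548092] [ 9.99928134e-01  1.17898464e-02  2.17304188e-03 -7.05829098e-05] 0.03731202461725143 [0.1 0.1 0.2]
[0.47080351 0.04271634 0.13402327] [ 9.99929749e-01  1.18116740e-02  9.89913903e-04 -3.84230426e-05] 0.041492674314355486 [1.1 0.3 0. ]
-0.04 [(50, 40.1), (57, 40.2), (58, 40.1)]
-0.03 [(60, 40.0), (58, 40.3), (58, 40.4)]
-0.02 [(62, 40.2), (62, 40.3), (63, 40.4)]
-0.01 [(60, 40.2), (63, 40.2), (54, 40.4)]
0 [(65, 40.3), (61, 40.2), (62, 40.2)]
0.01 [(63, 40.2), (64, 40.3), (64, 40.3)]
0.02 [(68, 40.3), (65, 40.2), (64, 40.2)]
0.03 [(73, 40.3), (71, 40.4), (69, 40.3)]
0.04 [(73, 40.1), (72, 40.2), (77, 40.5)]
B ([320.0, 174.0], [490.0, 41.5], [88.9, 50.1], 1.5, 40.3, 4294, [39.0, 76.0, 118.0])
blank2 ([511.0, 47.0], [615.3, -138.1], [90.2, 51.8], 13.7, 22.3, 5364, [58.0, 116.0, 181.0])
```

View pics/w16.png

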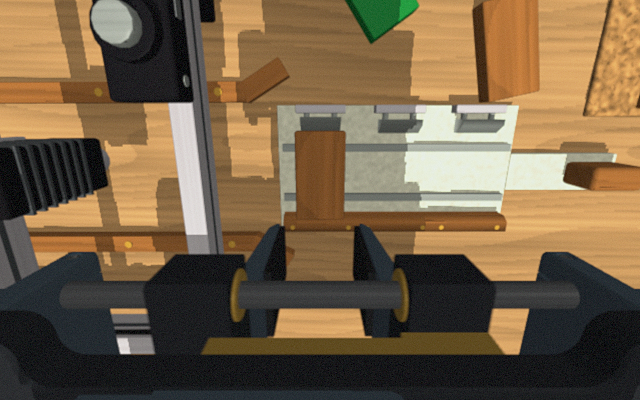

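apply_moves(motion="0.03 -0.04 0.02 0 0 4 1; 0.07 -0.085 0.02 0 0 8 1; 0.11 -0.13 0.02 0 0 12 1; 0.1445 -0.175 0 0 0 12.5 1; 0.1445 -0.1812 -0.03 0 0 12.5 1")

```text
t: 38.5
ee_pos: [0.6166, -0.1412, 0.1017]
tcp_rot: [0.993, 0.12, 0.0, 0.0]
wrist_force: [-0.9, 0.7, -1.3]
opening: 0.091
```

apply_moves(motion="0 0 -0.02 0 0 0 1; 0 0 -0.03 0 0 0 1; 0 0 -0.03 0 0 0 1; 0 0 -0.03 0 0 0 1")

```text
t: 39.0
ee_pos: [0.6153, -0.1382, 0.0744]
tcp_rot: [0.993, 0.121, 0.001, 0.0]
wrist_force: [0.3, 0.6, 0.5]
opening: 0.0915
```

```bash
python3 - <<'E'
from h import *
for i in range(2):
    st=get_state(); print(st['ee_pos'],st['tcp_rot'],st['opening'],st['wrist_force'].round(1))
    s=snap('wrist','w17')
for r in rects(s,0.018,0.026,(0.56,.8,-.2,-.05),100): print('blank2',r)
E
```

```text
[ 0.61530536 -0.13819546  0.0743905 ] [9.92663762e-01 1.20906027e-01 5.81111807e-04 2.24364450e-04] 0.09154833463188997 [0.3 0.6 0.5]
[ 0.61535738 -0.13832052  0.07447717] [9.92671940e-01 1.20838290e-01 6.76482336e-04 2.63714796e-04] 0.09114175875166125 [-0.1  0.1 -0.4]
blank2 ([317.0, 206.0], [607.9, -123.7], [97.9, 82.7], 13.8, 22.2, 5657, [47.0, 88.0, 133.0])
```

View pics/w17.png

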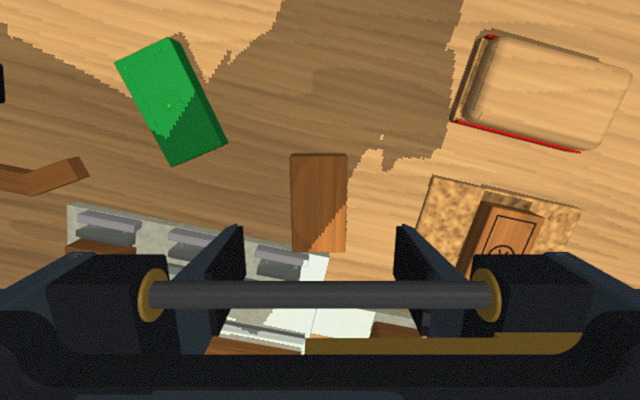

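apply_moves(motion="0 0 -0.04 0 0 0 1; 0 0 -0.08 0 0 0 1; 0 0 -0.1 0 0 0 1; 0 0 -0.104 0 0 0 1; 0 0 -0.104 0 0 0 -1")

```text
t: 39.72
ee_pos: [0.6155, -0.1387, -0.0296]
tcp_rot: [0.993, 0.121, 0.001, 0.0]
wrist_force: [-0.6, -0.5, 0.2]
opening: 0.0838
```

apply_moves(motion="0 0 0 0 0 0 -1; 0 0 0 0 0 0 -1; 0 0 0 0 0 0 -1; 0 0 0 0 0 0 -1; 0 0 0 0 0 0 -1")

```text
t: 40.35
ee_pos: [0.615, -0.1386, -0.0302]
tcp_rot: [0.993, 0.121, 0.0, 0.0]
wrist_force: [-1.1, 0.7, 6.1]
opening: 0.0499
```

apply_moves(motion="0 0 0 0 0 0 -1; 0 0 0 0 0 0 -1; 0 0 0.02 0 0 0 -1; 0 0 0.05 0 0 0 -1; 0 0 0.09 0 0 0 -1")

```text
t: 40.98
ee_pos: [0.6143, -0.1384, 0.0608]
tcp_rot: [0.993, 0.121, -0.0, -0.0]
wrist_force: [-0.7, 0.8, 0.0]
opening: 0.0498
```

apply_moves(motion="0 0 0.03 0 0 0 -1; 0 0 0.04 0 0 0 -1; 0 0 0.04 0 0 0 -1; 0 0 0.04 0 0 0 -1")

```text
t: 41.48
ee_pos: [0.614, -0.1383, 0.0982]
tcp_rot: [0.993, 0.121, -0.001, -0.0]
wrist_force: [0.4, -0.3, -1.2]
opening: 0.0494
```

```bash
python3 - <<'E'
from h import *
for i in range(2):
    st=get_state(); print(st['ee_pos'],st['tcp_rot'],st['opening'],st['wrist_force'].round(1))
    s=snap('wrist','w18')
E
```

```text
[ 0.61398782 -0.13832995  0.09824776] [ 9.92700975e-01  1.20598624e-01 -8.02837383e-04 -3.17499155e-04] 0.04936455257791926 [ 0.4 -0.3 -1.2]
[ 0.61396887 -0.13832073  0.09812604] [ 9.92703238e-01  1.20579062e-01 -9.10597330e-04 -3.77171844e-04] 0.04960054837441891 [-1.4 -0.9 -0.5]
```

View pics/w18.png

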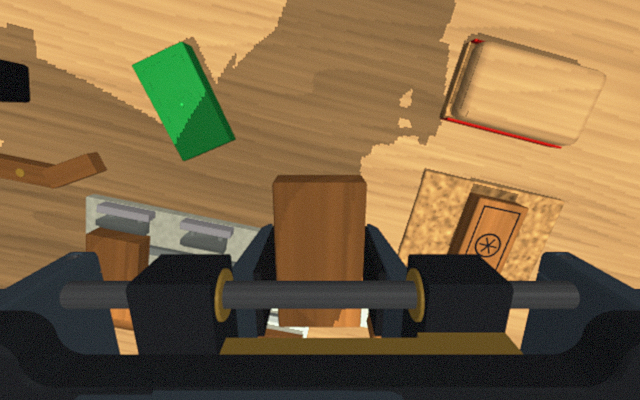

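apply_moves(motion="-0.03 0.005 0 0 0 -4 -1; -0.06 0.01 0 0 0 -8 -1; -0.09 0.017 0 0 0 -12 -1; -0.115 0.02 -0.02 0 0 -12.5 -1; -0.1193 0.02 -0.05 0 0 -12.5 -1")

```text
t: 42.2
ee_pos: [0.4943, -0.1183, 0.0489]
tcp_rot: [1.0, 0.012, 0.0, 0.0]
wrist_force: [0.1, -0.3, -0.4]
opening: 0.0501
```

apply_moves(motion="0 0 -0.005 0 0 0 -1; 0 0 -0.005 0 0 0 -1; 0 0 -0.005 0 0 0 -1; 0 0 -0.005 0 0 0 -1")

```text
t: 42.7
ee_pos: [0.4962, -0.1187, 0.0451]
tcp_rot: [1.0, 0.012, 0.001, 0.0]
wrist_force: [0.4, 0.3, -0.4]
opening: 0.0496
```

```bash
python3 - <<'E'
from h import *
for i in range(2):
    st=get_state(); print(st['ee_pos'],st['tcp_rot'],st['opening'],st['wrist_force'].round(1))
    s=snap('wrist','w19')
for r in rects(s,0.06,0.12,(0.4,.6,-.18,-.06),100): print('B',r)
for r in rects(s,0.016,0.033,(0.4,.6,-.2,.12),100): print('S',r)
for r in rects(s,0.036,0.045,(0.4,.6,-.03,.12),100): print('n3',r)
E
```

```text
[ 0.49617432 -0.11866955  0.04513058] [9.99930141e-01 1.18047344e-02 5.79477599e-04 1.58207804e-04] 0.04957008116407143 [ 0.4  0.3 -0.4]
[ 0.49599328 -0.1186421   0.04499428] [9.99929800e-01 1.18392765e-02 4.55122632e-04 1.36228051e-04] 0.049773499365537203 [-0.4 -0.1 -0.8]
B ([319.0, 230.0], [512.8, -119.2], [58.5, 72.4], 1.0, 97.5, 11135, [39.0, 72.0, 108.0])
B ([319.0, 318.0], [458.5, -120.4], [15.1, 50.0], 1.2, 97.4, 1564, [52.0, 102.0, 157.0])
S ([24.0, 97.0], [581.0, 101.3], [19.9, 51.6], 32.5, 16.6, 1101, [41.0, 81.0, 126.0])
S ([157.0, 189.0], [503.7, 5.2], [154.6, 96.8], 70.1, 21.1, 4968, [89.0, 99.0, 105.0])
S ([212.0, 147.0], [547.7, -37.7], [27.4, 49.7], 1.1, 26.1, 1571, [110.0, 113.0, 114.0])
S ([318.0, 140.0], [555.6, -117.0], [15.3, 49.9], 1.2, 26.0, 1075, [128.0, 130.0, 132.0])
S ([318.0, 165.0], [539.5, -117.5], [7.1, 40.0], 1.4, 27.8, 393, [76.0, 82.0, 80.0])
n3 ([105.0, 219.0], [490.3, 41.3], [88.5, 51.3], 1.6, 40.2, 7091, [39.0, 77.0, 120.0])
```

View pics/w19.png

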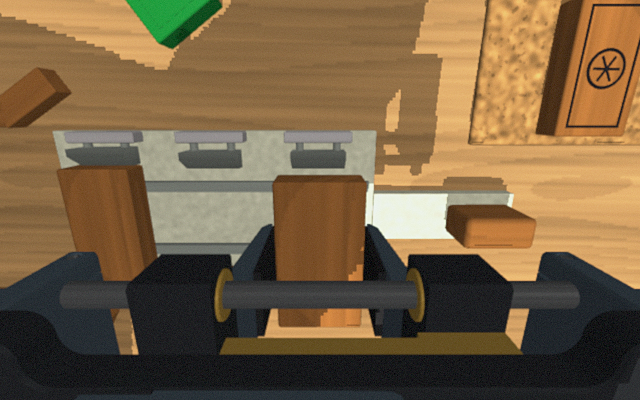

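apply_moves(motion="-0.0007 0.001 -0.015 0 0 0 -1; -0.0007 0.001 -0.03 0 0 0 -1; -0.0007 0.001 -0.04 0 0 0 -1; -0.0007 0.001 -0.043 0 0 0 -1; -0.0007 0.001 -0.043 0 0 0 -1")

```text
t: 43.42
ee_pos: [0.4947, -0.1175, 0.0012]
tcp_rot: [1.0, 0.012, -0.0, -0.0]
wrist_force: [-0.4, -0.4, -1.3]
opening: 0.0497
```

apply_moves(motion="0 0 -0.002 0 0 0 -1; 0 0 -0.004 0 0 0 -1; 0 0 -0.005 0 0 0 -1; 0 0 -0.005 0 0 0 -1")

```text
t: 43.92
ee_pos: [0.4947, -0.1175, -0.0035]
tcp_rot: [1.0, 0.012, -0.0, -0.0]
wrist_force: [-1.5, -0.8, 2.1]
opening: 0.0495
```

Light contact; release, rise, close and press at the jaw end.

apply_moves(motion="0 0 0 0 0 0 0.4; 0 0 0 0 0 0 0.4; 0 0 0 0 0 0 0.4; 0 0 0.015 0 0 0 0.4; 0 0 0.05 0 0 0 0.4")

```text
t: 44.55
ee_pos: [0.4939, -0.1173, 0.0468]
tcp_rot: [1.0, 0.012, -0.001, -0.0]
wrist_force: [-0.4, -0.0, 0.8]
opening: 0.0637
```

apply_moves(motion="0 0 0.03 0 0 0 -1; 0.01 0 0.03 0 0 0 -1; 0.022 0 0.03 0 0 0 -1; 0.022 0 0.03 0 0 0 -1; 0.022 0 0.03 0 0 0 -1")

```text
t: 45.18
ee_pos: [0.5161, -0.1173, 0.0755]
tcp_rot: [1.0, 0.012, -0.001, -0.0]
wrist_force: [-0.6, -0.4, -0.1]
opening: 0.0168
```

```bash
python3 - <<'E'
from h import *
for i in range(2):
    st=get_state(); print(st['ee_pos'],st['tcp_rot'],st['opening'],st['wrist_force'].round(1))
    s=snap('wrist','w20')
prof(s,.4944,-.1181)
E
```

```text
[ 0.5161216  -0.11731285  0.07551281] [ 9.99929383e-01  1.18500230e-02 -8.62178925e-04 -2.50311622e-04] 0.01682602050170542 [-0.6 -0.4 -0.1]
[ 0.51610919 -0.11734815  0.07564526] [ 9.99929457e-01  1.18515768e-02 -7.62558899e-04 -2.00393347e-04] 0.012775378497910241 [ 0.2 -0.4  0.5]
-0.04 [(0, None), (31, 45.3), (0, None)]
-0.03 [(0, None), (70, 45.9), (0, None)]
-0.02 [(0, None), (78, 46.0), (0, None)]
-0.01 [(0, None), (86, 46.3), (0, None)]
0 [(0, None), (88, 46.6), (0, None)]
0.01 [(10, 46.5), (91, 46.9), (17, 46.7)]
0.02 [(90, 47.0), (92, 47.1), (87, 47.1)]
0.03 [(95, 47.4), (95, 47.4), (95, 47.3)]
0.04 [(152, 46.9), (153, 47.0), (153, 46.9)]
```

apply_moves(motion="0.003 0 -0.02 0 0 0 -1; 0.003 0 -0.045 0 0 0 -1; 0.003 0 -0.06 0 0 0 -1; 0.003 0 -0.06 0 0 0 -1; 0.003 0 -0.061 0 0 0 -1")

```text
t: 45.9
ee_pos: [0.5202, -0.1177, 0.016]
tcp_rot: [1.0, 0.012, 0.0, 0.0]
wrist_force: [0.1, -0.3, 0.2]
opening: 0.0005
```

apply_moves(motion="0 0 -0.0008 0 0 0 -1; 0 0 -0.0016 0 0 0 -1; 0 0 -0.0024 0 0 0 -1; 0 0 -0.0032 0 0 0 -1; 0 0 -0.004 0 0 0 -1")

```text
t: 46.52
ee_pos: [0.5198, -0.1175, 0.0114]
tcp_rot: [1.0, 0.012, -0.0, -0.0]
wrist_force: [-0.3, -0.7, -0.1]
opening: 0.0008
```

apply_moves(motion="0 0 -0.0005 0 0 0 -1; 0 0 -0.001 0 0 0 -1; 0 0 -0.0015 0 0 0 -1; 0 0 -0.002 0 0 0 -1")

```text
t: 47.02
ee_pos: [0.52, -0.1176, 0.0095]
tcp_rot: [1.0, 0.012, 0.0, 0.0]
wrist_force: [0.5, 0.3, 2.7]
opening: 0.0006
```

apply_moves(motion="0 0 -0.0005 0 0 0 -1; 0 0 -0.001 0 0 0 -1; 0 0 -0.0015 0 0 0 -1; 0 0 -0.002 0 0 0 -1")

```text
t: 47.52
ee_pos: [0.5204, -0.1177, 0.0077]
tcp_rot: [1.0, 0.012, 0.001, 0.0]
wrist_force: [2.7, 0.1, 6.5]
opening: 0.0003
```

apply_moves(motion="0 0 -0.0005 0 0 0 -1; 0 0 -0.001 0 0 0 -1; 0 0 -0.0015 0 0 0 -1; 0 0 -0.002 0 0 0 -1")

```text
t: 48.02
ee_pos: [0.5198, -0.1175, 0.0054]
tcp_rot: [1.0, 0.012, -0.0, -0.0]
wrist_force: [1.8, 0.4, 1.8]
opening: 0.0004
```

apply_moves(motion="0 0 -0.0005 0 0 0 -1; 0 0 -0.001 0 0 0 -1; 0 0 -0.0015 0 0 0 -1; 0 0 -0.0015 0 0 0 -1")

```text
t: 48.52
ee_pos: [0.5197, -0.1175, 0.0041]
tcp_rot: [1.0, 0.012, -0.0, -0.0]
wrist_force: [-0.3, 0.5, 7.2]
opening: 0.0006
```

apply_moves(motion="0 0 -0.0005 0 0 0 -1; 0 0 -0.0005 0 0 0 -1")

```text
t: 48.78
ee_pos: [0.5197, -0.1175, 0.0039]
tcp_rot: [1.0, 0.012, -0.0, -0.0]
wrist_force: [-4.6, 1.0, 15.0]
opening: 0.0005
```

Seated there; same tap at the fence end.

apply_moves(motion="0 0 0.005 0 0 0 -1; -0.02 0 0.006 0 0 0 -1; -0.045 0 0.006 0 0 0 -1; -0.047 0 0.006 0 0 0 -1; -0.047 0 0.003 0 0 0 -1")

```text
t: 49.4
ee_pos: [0.4736, -0.1177, 0.0067]
tcp_rot: [1.0, 0.012, 0.0, 0.0]
wrist_force: [0.1, -0.5, 0.1]
opening: 0.0002
```

apply_moves(motion="0 0 -0.001 0 0 0 -1; 0 0 -0.0018 0 0 0 -1; 0 0 -0.0025 0 0 0 -1; 0 0 -0.0028 0 0 0 -1; 0 0 -0.0028 0 0 0 -1")

```text
t: 50.02
ee_pos: [0.4728, -0.1175, 0.0036]
tcp_rot: [1.0, 0.012, 0.0, -0.0]
wrist_force: [1.3, -0.2, 0.4]
opening: 0.0002
```

apply_moves(motion="0 0 -0.0005 0 0 0 -1; 0 0 -0.0005 0 0 0 -1")

```text
t: 50.28
ee_pos: [0.4728, -0.1175, 0.0034]
tcp_rot: [1.0, 0.012, -0.0, -0.0]
wrist_force: [-2.7, 0.4, 9.6]
opening: 0.0005
```

apply_moves(motion="0 0 0.02 0 0 0 -1; 0 0 0.06 0 0 0 0; 0 0 0.1 0 0 0 1; 0 0 0.13 0 0 0 1; 0 0 0.16 0 0 0 1")

```text
t: 50.9
ee_pos: [0.4726, -0.1174, 0.1642]
tcp_rot: [1.0, 0.012, 0.0, 0.0]
wrist_force: [0.6, 0.2, 1.1]
opening: 0.0379
```

```bash
python3 - <<'E'
from h import *
for i in range(2):
    st=get_state(); print(st['ee_pos'],st['tcp_rot'],st['opening'],st['wrist_force'].round(1))
    s=snap('wrist','w21')
prof(s,.4944,-.1181); prof(s,.4904,.0419)
for r in rects(s,0.036,0.043,(0.4,.56,-.2,.1),100): print('B',r)
for r in rects(s,0.046,0.06,(0.4,.56,-.4,-.1),100): print('H',r)
E
```

```text
[ 0.47260123 -0.11743386  0.16422938] [9.99930091e-01 1.18237897e-02 1.07736026e-04 1.83391242e-05] 0.0378534490040473 [0.6 0.2 1.1]
[ 0.47452983 -0.11801162  0.16773752] [9.99927784e-01 1.18086259e-02 2.13755085e-03 6.43623466e-04] 0.04157481941299758 [ 4.3 -1.6  4.9]
-0.04 [(43, 40.2), (45, 40.4), (47, 40.5)]
-0.03 [(48, 40.5), (49, 40.4), (49, 40.2)]
-0.02 [(45, 40.5), (47, 40.2), (45, 40.1)]
-0.01 [(48, 40.3), (48, 40.3), (48, 40.1)]
0 [(49, 40.3), (49, 40.3), (48, 40.2)]
0.01 [(49, 40.5), (49, 40.0), (53, 40.2)]
0.02 [(54, 40.4), (49, 40.4), (56, 40.5)]
0.03 [(64, 40.4), (55, 40.3), (56, 40.3)]
0.04 [(69, 40.1), (62, 40.3), (63, 40.1)]
-0.04 [(47, 40.2), (49, 40.4), (48, 40.3)]
-0.03 [(48, 40.5), (47, 40.1), (47, 40.2)]
-0.02 [(48, 40.2), (49, 40.3), (53, 40.2)]
-0.01 [(50, 40.3), (52, 40.4), (47, 40.0)]
0 [(51, 40.1), (47, 40.3), (55, 40.3)]
0.01 [(52, 40.4), (50, 40.1), (49, 40.5)]
0.02 [(51, 40.0), (51, 40.4), (52, 40.0)]
0.03 [(54, 40.3), (51, 40.3), (51, 40.3)]
0.04 [(71, 40.3), (67, 40.0), (65, 40.0)]
B ([176.0, 169.0], [489.4, 40.8], [89.4, 51.0], 1.1, 40.2, 3672, [45.0, 90.0, 140.0])
B ([319.0, 169.0], [493.2, -118.8], [89.3, 50.0], 1.3, 40.3, 3570, [44.0, 86.0, 134.0])
H ([439.0, 172.0], [496.5, -248.3], [23.9, 50.1], 1.3, 51.9, 1010, [54.0, 108.0, 167.0])
```

View pics/w21.png

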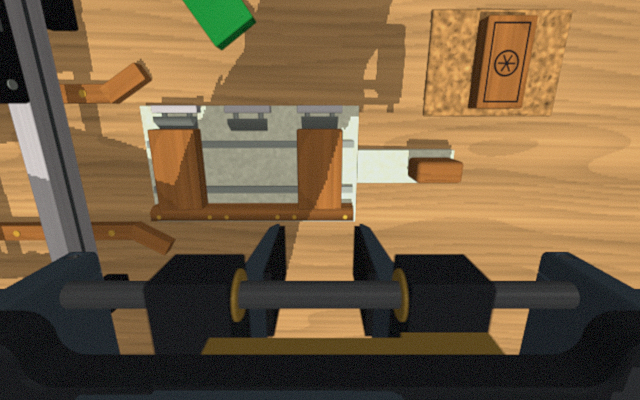

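```bash
python3 - <<'E'
from h import *
for n in ['scene','side']:
    s=snap(n); c=s['color'].astype(int)
    print(n,rects(s,0.0415,0.055,(.75,1.0,.3,.5),20,extra=(c[...,2]-c[...,0]>40)))
    if n=='side': cv2.imwrite('pics/tan2.png',cv2.resize(s['color'][225:305,80:190],None,fx=6,fy=6))
E
```

```text
scene [([451.0, 335.0], [880.8, 404.4], [42.6, 88.6], 10.3, 45.7, 597, [71.0, 112.0, 145.0])]
side [([123.0, 258.0], [877.2, 405.6], [41.8, 92.0], 11.3, 45.3, 375, [137.0, 193.0, 232.0])]
```

View pics/tan2.png

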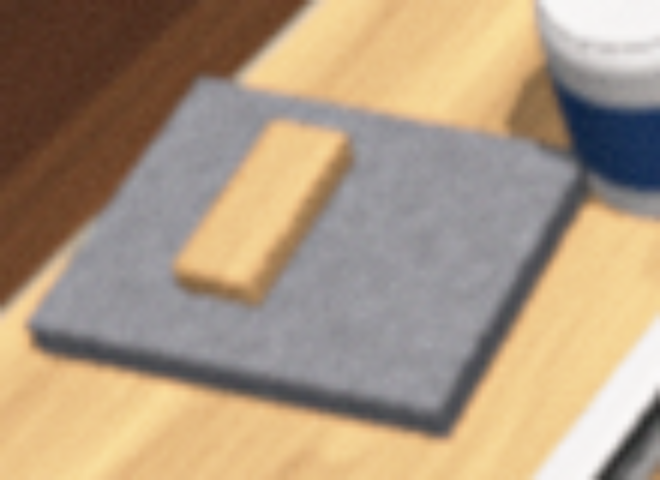

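apply_moves(motion="0.005 -0.03 0 0 0 10 1; 0.01 -0.06 0 0 0 20 1; 0.016 -0.09 0 0 0 30 1; 0.022 -0.12 0 0 0 40 1; 0.023 -0.13 0 0 0 50 1")

```text
t: 51.72
ee_pos: [0.4953, -0.2486, 0.1615]
tcp_rot: [0.9, 0.435, -0.001, -0.001]
wrist_force: [0.3, -0.0, 0.3]
opening: 0.0909
```

apply_moves(motion="0 0 -0.02 0 0 10 1; 0 0 -0.04 0 0 20 1; 0 0 -0.06 0 0 30 1; 0 0 -0.07 0 0 40 1; 0 0 -0.07 0 0 40 1")

```text
t: 52.35
ee_pos: [0.4945, -0.2468, 0.0912]
tcp_rot: [0.699, 0.715, -0.0, -0.002]
wrist_force: [0.7, 0.3, 0.1]
opening: 0.0914
```

```bash
python3 - <<'E'
from h import *
for i in range(3):
    st=get_state(); print(st['ee_pos'],st['tcp_rot'],st['opening'],st['wrist_force'].round(1))
    s=snap('wrist','w22')
for r in rects(s,0.046,0.06,(0.4,.56,-.4,-.1),100): print('H',r)
E
```

```text
[ 0.49453746 -0.24684576  0.09121662] [ 6.99088191e-01  7.15033487e-01 -4.52871157e-04 -1.61536433e-03] 0.0913798609935755 [0.7 0.3 0.1]
[ 0.49509086 -0.24714116  0.09208788] [ 7.00125296e-01  7.14019280e-01 -2.59180572e-04 -9.85676411e-04] 0.09121702335624544 [-0.2 -0.4  0.7]
[ 0.49548681 -0.24733329  0.09264614] [ 7.00218250e-01  7.13928668e-01 -1.15857966e-04 -4.95807433e-04] 0.09120441767123985 [-0.4  0.   0.4]
H ([321.0, 209.0], [496.7, -248.3], [24.1, 49.7], 0.4, 52.0, 1504, [36.0, 70.0, 107.0])
```

View pics/w22.png

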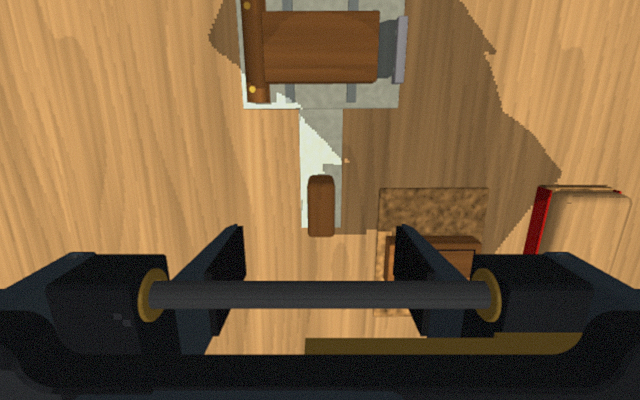

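apply_moves(motion="0.001 0 -0.03 0 0 0 1; 0.001 0 -0.06 0 0 0 1; 0.001 0 -0.09 0 0 0 1; 0.001 0 -0.105 0 0 0 0.2; 0.001 0 -0.105 0 0 0 -1")

```text
t: 53.12
ee_pos: [0.4965, -0.2474, -0.0122]
tcp_rot: [0.699, 0.715, -0.0, -0.001]
wrist_force: [-0.2, -0.1, -0.1]
opening: 0.0742
```

apply_moves(motion="0 0 0 0 0 0 -1; 0 0 0 0 0 0 -1; 0 0 0 0 0 0 -1; 0 0 0 0 0 0 -1; 0 0 0 0 0 0 -1")

```text
t: 53.75
ee_pos: [0.4968, -0.2475, -0.0118]
tcp_rot: [0.699, 0.715, 0.0, 0.0]
wrist_force: [-0.5, -0.1, 0.2]
opening: 0.0244
```

apply_moves(motion="0 0 0 0 0 0 -1; 0 0 0 0 0 0 -1; 0 0 0 0 0 0 -1")

```text
t: 54.12
ee_pos: [0.4968, -0.2476, -0.0118]
tcp_rot: [0.699, 0.715, -0.0, 0.0]
wrist_force: [-2.3, 0.2, 3.8]
opening: 0.0237
```

apply_moves(motion="0 0.003 0 0 0 0 -1; -0.0002 0.01 0 0 0 0 -1; -0.0005 0.022 0 0 0 0 -1; -0.0008 0.036 0 0 0 0 -1; -0.0011 0.05 0 0 0 0 -1")

```text
t: 54.75
ee_pos: [0.496, -0.1974, -0.0118]
tcp_rot: [0.699, 0.715, 0.0, 0.0]
wrist_force: [0.1, -5.4, 1.2]
opening: 0.0238
```

apply_moves(motion="-0.0003 0.014 0 0 0 0 -1; -0.0006 0.028 0 0 0 0 -1; -0.001 0.042 0 0 0 0 -1; -0.0013 0.056 0 0 0 0 -1; -0.0016 0.07 0 0 0 0 -1")

```text
t: 55.38
ee_pos: [0.4943, -0.1273, -0.0118]
tcp_rot: [0.699, 0.715, 0.0, 0.0]
wrist_force: [0.8, -5.1, 1.2]
opening: 0.0241
```

```bash
python3 - <<'E'
from h import *
s=snap('wrist','w23'); s2=snap('side'); cv2.imwrite('pics/d4.png',cv2.resize(s2['color'][170:340,200:400],None,fx=4,fy=3.5))
E
```

```text
(no output)
```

View pics/w23.png

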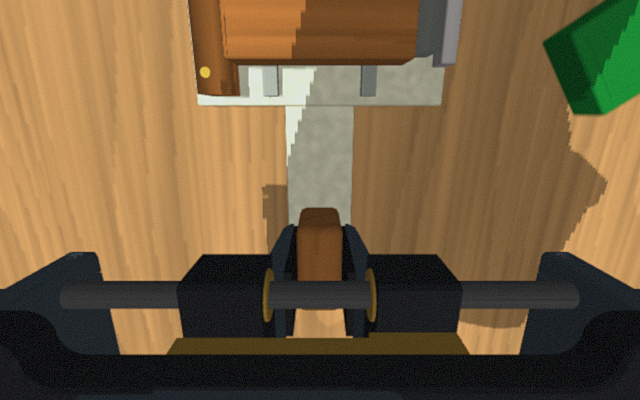

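View pics/d4.png

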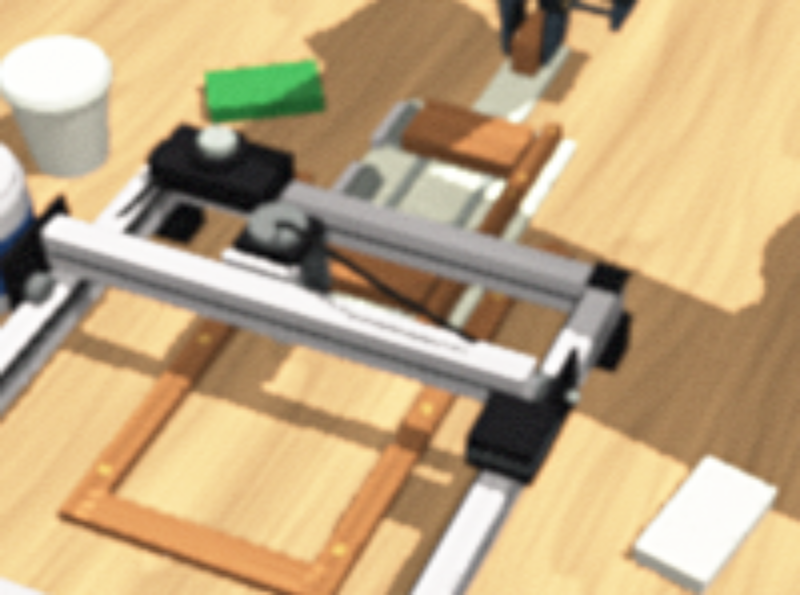

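All good, the sled is entering the channel. Continue.

apply_moves(motion="-0.0003 0.014 0 0 0 0 -1; -0.0006 0.028 0 0 0 0 -1; -0.001 0.042 0 0 0 0 -1; -0.0013 0.056 0 0 0 0 -1; -0.0016 0.07 0 0 0 0 -1")

```text
t: 56.1
ee_pos: [0.4927, -0.0573, -0.0118]
tcp_rot: [0.699, 0.715, 0.0, 0.0]
wrist_force: [0.9, -6.9, 2.1]
opening: 0.0236
```

apply_moves(motion="-0.0003 0.014 0 0 0 0 -1; -0.0006 0.028 0 0 0 0 -1; -0.001 0.042 0 0 0 0 -1; -0.0013 0.056 0 0 0 0 -1; -0.0016 0.07 0 0 0 0 -1")

```text
t: 56.72
ee_pos: [0.491, 0.0127, -0.0118]
tcp_rot: [0.699, 0.715, -0.0, 0.0]
wrist_force: [0.7, -6.9, 4.3]
opening: 0.0239
```

apply_moves(motion="-0.0003 0.012 0 0 0 0 -1; -0.0006 0.024 0 0 0 0 -1; -0.0009 0.034 0 0 0 0 -1; -0.0011 0.044 0 0 0 0 -1; -0.0011 0.044 0 0 0 0 -1")

```text
t: 57.35
ee_pos: [0.4899, 0.0571, -0.0118]
tcp_rot: [0.699, 0.715, 0.0, -0.0]
wrist_force: [-0.2, 7.0, 4.5]
opening: 0.0239
```

```bash
python3 - <<'E'
from h import *
s=snap('wrist','w24'); s2=snap('side'); cv2.imwrite('pics/d5.png',cv2.resize(s2['color'][170:340,200:400],None,fx=4,fy=3.5))
p=cloud(s2);c=s2['color']
k=(p[...,2]>.004)&(p[...,2]<.02)&(p[...,0]>.43)&(p[...,0]<.54)&(p[...,1]>.3)&(p[...,1]<.45)
q=p[k];cc=c[k]
w=(cc.max(1).astype(int)-cc.min(1))<35
print('nose y max white',np.percentile(q[w][:,1],[90,98,100]))
E
```

```text
nose y max white [0.39202886 0.39351838 0.39495273]
```

View pics/d5.png

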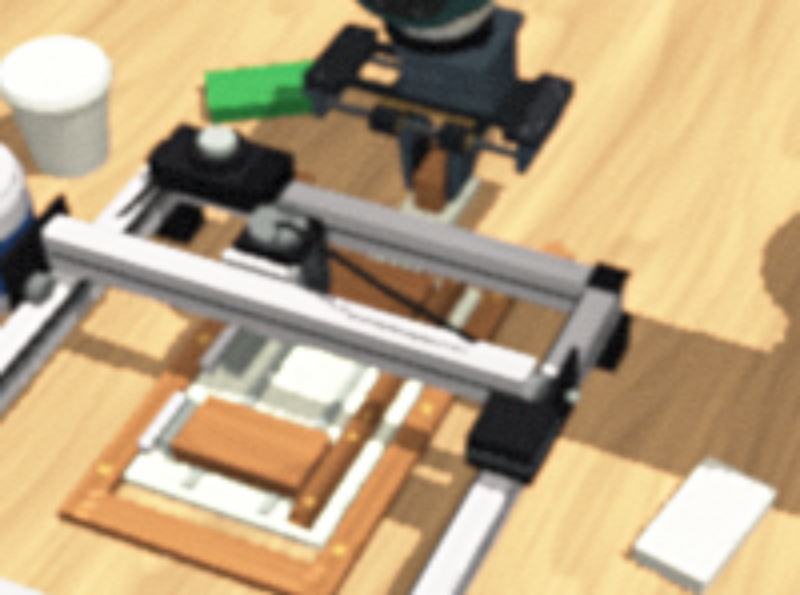

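View pics/w24.png

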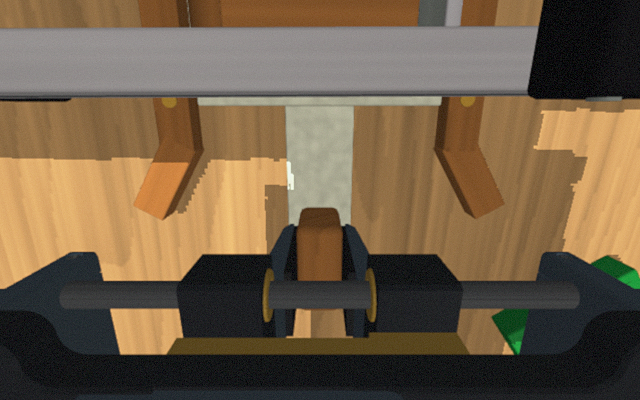

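apply_moves(motion="-0.0001 0.005 0 0 0 0 -1; -0.0002 0.01 0 0 0 0 -1; -0.0003 0.014 0 0 0 0 -1; -0.0003 0.015 0 0 0 0 -1; -0.0004 0.016 0 0 0 0 -1")

```text
t: 58.08
ee_pos: [0.4895, 0.0719, -0.0118]
tcp_rot: [0.699, 0.715, -0.0, 0.0]
wrist_force: [0.8, -7.8, 4.4]
opening: 0.0233
```

apply_moves(motion="0 0.001 0 0 0 0 -1; 0 0.002 0 0 0 0 -1")

```text
t: 58.32
ee_pos: [0.4895, 0.0739, -0.0118]
tcp_rot: [0.699, 0.715, -0.0, 0.0]
wrist_force: [0.1, -7.4, 5.5]
opening: 0.0237
```

apply_moves(motion="0 0.0007 0 0 0 0 -1; 0 0.0014 0 0 0 0 -1")

```text
t: 58.58
ee_pos: [0.4895, 0.0749, -0.0118]
tcp_rot: [0.699, 0.716, -0.0, 0.0]
wrist_force: [1.2, -20.5, 5.4]
opening: 0.0238
```

apply_moves(motion="0 0.0006 0 0 0 0 -1; 0 0.0006 0 0 0 0 -1")

```text
t: 58.82
ee_pos: [0.4895, 0.075, -0.0118]
tcp_rot: [0.699, 0.716, -0.0, 0.001]
wrist_force: [1.7, -22.7, 6.7]
opening: 0.0243
```

```bash
python3 - <<'E'
from h import *
s=snap('wrist','w25'); s2=snap('side'); cv2.imwrite('pics/d6.png',cv2.resize(s2['color'][240:340,200:330],None,fx=6,fy=6))
print(get_state()['wrist_force'],get_state()['ee_pos'])
E
```

```text
[  2.01442079 -21.88639892   5.74252522] [ 0.48954995  0.07497902 -0.01178776]
```

View pics/d6.png

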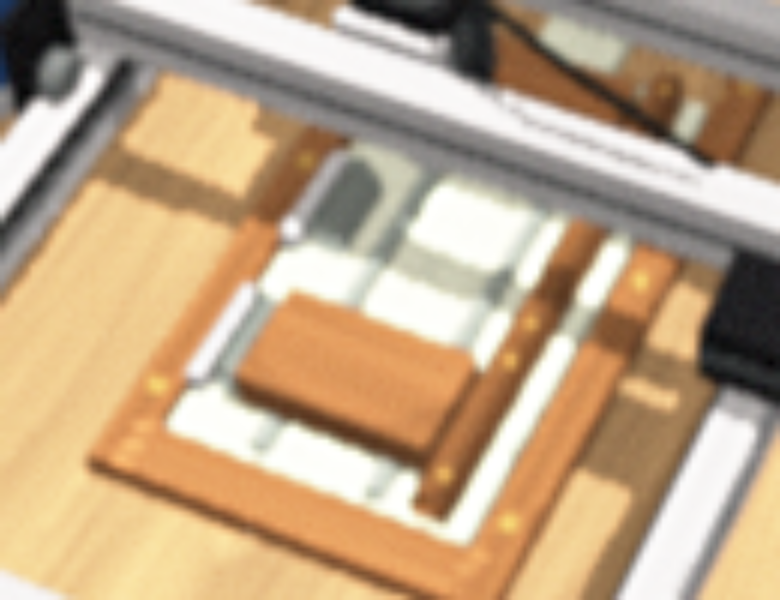

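apply_moves(motion="0 0 0 0 0 0 0; 0 0 0 0 0 0 0; 0 0 0 0 0 0 0; 0 0 0.02 0 0 0 0; 0 -0.01 0.06 0 0 0 0")

```text
t: 59.55
ee_pos: [0.4881, 0.0667, 0.0477]
tcp_rot: [0.698, 0.716, -0.001, -0.001]
wrist_force: [-0.2, 0.1, 0.6]
opening: 0.0454
```

apply_moves(motion="0 -0.02 0.04 0 0 0 -1; 0 -0.04 0.08 0 0 0 -1; 0 -0.06 0.12 0 0 0 -1; 0 -0.06 0.16 0 0 0 -1; 0 -0.06 0.19 0 0 0 -1")

```text
t: 60.18
ee_pos: [0.4895, 0.0063, 0.2399]
tcp_rot: [0.699, 0.715, 0.0, 0.0]
wrist_force: [-0.2, -0.5, 0.4]
opening: 0.0006
```

```bash
python3 - <<'E'
from h import *
s=snap('wrist','w26'); s2=snap('side'); cv2.imwrite('pics/d7.png',cv2.resize(s2['color'][240:340,200:330],None,fx=6,fy=6))
st=get_state(); print(st['ee_pos'],st['opening'],st['tcp_rot'])
for r in rects(s,0.046,0.06,(0.4,.56,-.1,.12),60): print('H',r)
for n,z in (('w',s),('sd',s2),('sc',snap('scene'))):
    for r in rects(z,0.1285,0.14,(0.54,.68,.12,.23),10): print(n,'btn',r)
c=s2['color'].astype(int);p=cloud(s2)
k=(p[...,2]>.004)&(p[...,2]<.02)&(p[...,0]>.43)&(p[...,0]<.54)&(p[...,1]>.3)&(p[...,1]<.45)
w=(c.max(2)-c.min(2)<35)&k
print('nose',np.percentile(p[w][:,1],[90,98,100]))
w=(c[...,2]-c[...,0]>60)&k&(p[...,1]>.395)&(p[...,2]>.012)
for x in (.45,.47,.49,.51,.53):
    kk=w&(np.abs(p[...,0]-x)<.006); print(x,np.percentile(p[kk][:,1],[0,5,50]).round(4))
E
```

```text
[0.49095906 0.00646001 0.24126075] 0.00044651226777678326 [0.69870806 0.71540277 0.00167091 0.00176818]
H ([321.0, 123.0], [489.9, 73.3], [23.9, 49.3], 1.7, 52.1, 753, [46.0, 87.0, 132.0])
w btn ([446.0, 21.0], [602.2, 170.6], [29.4, 25.6], 60.4, 137.0, 779, [142.0, 151.0, 147.0])
sd btn ([254.0, 210.0], [602.1, 173.9], [38.1, 27.9], 83.4, 136.1, 75, [147.0, 156.0, 153.0])
sc btn ([358.0, 221.0], [605.5, 169.3], [34.0, 34.0], 71.3, 135.1, 82, [76.0, 83.0, 87.0])
nose [0.40558872 0.40973023 0.41377503]
0.45 [0.4113 0.4132 0.4251]
0.47 [0.4132 0.4143 0.4261]
0.49 [0.4137 0.4148 0.4266]
0.51 [0.4136 0.4149 0.4251]
0.53 [0.4152 0.4156 0.4263]
```

View pics/d7.png

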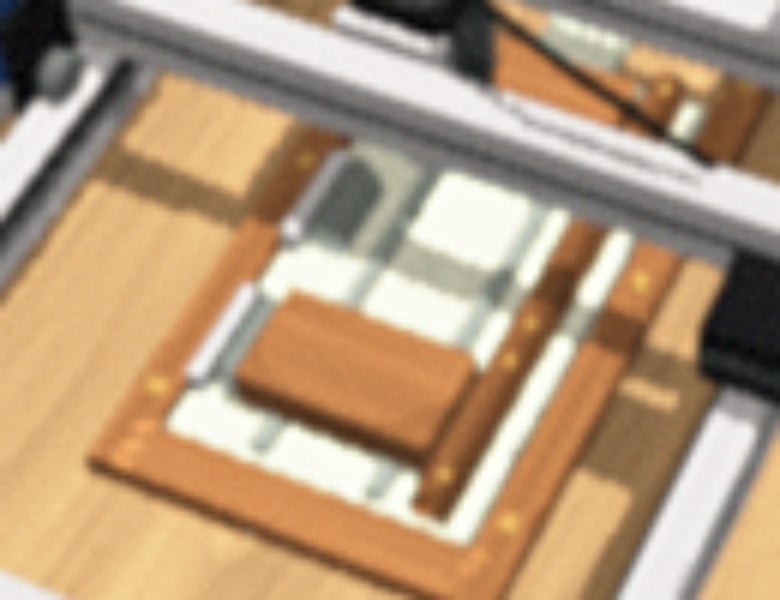

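View pics/w26.png

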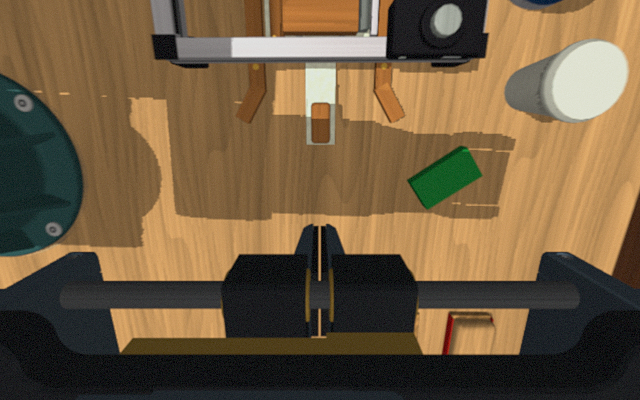

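apply_moves(motion="-0.001 0.005 -0.05 0 0 0 -1; -0.001 0.008 -0.1 0 0 0 -1; -0.001 0.008 -0.15 0 0 0 -1; -0.001 0.008 -0.2 0 0 0 -1; -0.001 0.008 -0.235 0 0 0 -1")

```text
t: 60.95
ee_pos: [0.4862, 0.0146, -0.0]
tcp_rot: [0.699, 0.715, -0.001, -0.001]
wrist_force: [1.3, -0.2, -0.7]
opening: 0.0003
```

apply_moves(motion="0 0 -0.007 0 0 0 -1; 0 0.005 -0.012 0 0 0 -1; 0 0.01 -0.012 0 0 0 -1; 0 0.013 -0.012 0 0 0 -1; 0 0.013 -0.012 0 0 0 -1")

```text
t: 61.58
ee_pos: [0.4889, 0.0278, -0.0082]
tcp_rot: [0.699, 0.716, 0.0, 0.0]
wrist_force: [-0.2, -0.1, 0.2]
opening: 0.0005
```

apply_moves(motion="0 0.001 0 0 0 0 -1; 0 0.002 0 0 0 0 -1; 0 0.003 0 0 0 0 -1; 0 0.004 0 0 0 0 -1")

```text
t: 62.08
ee_pos: [0.4883, 0.0315, -0.0089]
tcp_rot: [0.699, 0.715, -0.0, -0.0]
wrist_force: [-0.6, -0.5, -0.1]
opening: 0.0003
```

apply_moves(motion="0 0.0007 0 0 0 0 -1; 0 0.0014 0 0 0 0 -1")

```text
t: 62.32
ee_pos: [0.4886, 0.0323, -0.0089]
tcp_rot: [0.698, 0.716, -0.0, 0.0]
wrist_force: [2.6, -17.2, -1.2]
opening: 0.0004
```

apply_moves(motion="0 0.0007 0 0 0 0 -1; 0 0.0007 0 0 0 0 -1")

```text
t: 62.58
ee_pos: [0.4892, 0.0324, -0.0087]
tcp_rot: [0.698, 0.716, -0.0, 0.001]
wrist_force: [3.6, -19.5, -1.2]
opening: 0.0002
```

apply_moves(motion="0 -0.01 0 0 0 0 -1; 0 -0.015 0.03 0 0 0 -1; 0 -0.015 0.08 0 0 0 -1; 0 -0.015 0.14 0 0 0 -1; 0 -0.01 0.2 0 0 0 -1")

```text
t: 63.2
ee_pos: [0.4878, 0.0233, 0.193]
tcp_rot: [0.699, 0.715, -0.0, -0.0]
wrist_force: [0.9, 0.4, -0.5]
opening: 0.0006
```

apply_moves(motion="0.03 0.01 0.04 0 0 0 -1; 0.06 0.02 0.07 0 0 0 -1; 0.09 0.03 0.07 0 0 0 -1; 0.112 0.04 0.07 0 0 0 -1; 0.112 0.04 0.07 0 0 0 -1")

```text
t: 63.82
ee_pos: [0.6009, 0.0638, 0.2607]
tcp_rot: [0.699, 0.716, -0.0, -0.0]
wrist_force: [0.5, 0.1, -0.1]
opening: 0.0008
```

apply_moves(motion="0 0 0 0 0 0 -1; 0 0 0 0 0 0 -1")

```text
t: 64.08
ee_pos: [0.5996, 0.0632, 0.2611]
tcp_rot: [0.699, 0.715, -0.0, -0.0]
wrist_force: [0.6, -0.1, 1.0]
opening: 0.0007
```

```bash
python3 - <<'E'
from h import *
s=snap('wrist','w27'); st=get_state(); print(st['ee_pos'],st['tcp_rot'])
for a,b in((.128,.142),(.1315,.142),(.134,.142)):
  for r in rects(s,a,b,(0.54,.68,.12,.23),10): print('btn',r)
cv2.imwrite('pics/w27c.png',cv2.resize(s['color'][0:200,220:420],None,fx=3,fy=3))
E
```

```text
[0.59982149 0.06326959 0.26122932] [ 6.98807083e-01  7.15310185e-01  8.99022346e-06 -1.06281783e-06]
btn ([324.0, 87.0], [600.6, 169.5], [29.2, 27.2], 6.1, 137.0, 561, [147.0, 156.0, 152.0])
btn ([340.0, 86.0], [619.3, 170.9], [3.2, 2.9], 0.3, 128.3, 10, [30.0, 29.0, 29.0])
btn ([324.0, 86.0], [602.0, 168.8], [24.6, 24.1], 0.3, 137.1, 509, [157.0, 168.0, 163.0])
btn ([324.0, 86.0], [602.0, 168.8], [24.6, 24.1], 0.3, 137.1, 505, [158.0, 168.0, 163.0])
```

View pics/w27c.png

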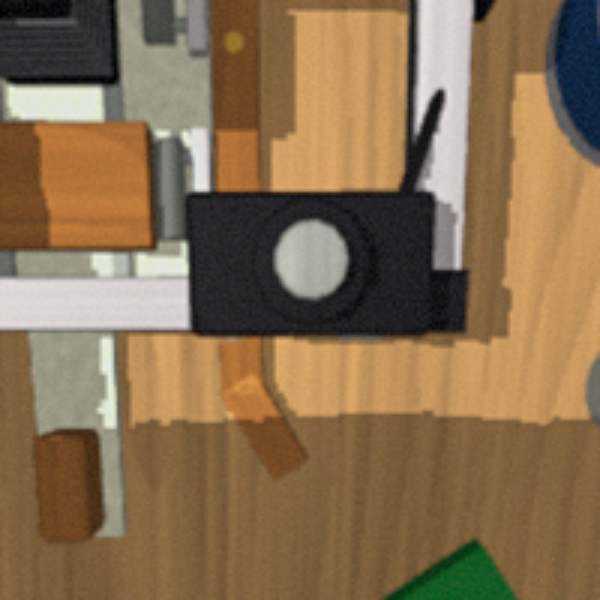

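apply_moves(motion="0.0022 0.04 -0.02 0 0 0 -1; 0.0022 0.08 -0.05 0 0 0 -1; 0.0022 0.106 -0.09 0 0 0 -1; 0.0022 0.106 -0.125 0 0 0 -1; 0.0022 0.106 -0.145 0 0 0 -1")

```text
t: 64.75
ee_pos: [0.6016, 0.1694, 0.1146]
tcp_rot: [0.699, 0.715, -0.001, -0.0]
wrist_force: [-0.5, -0.3, 0.7]
opening: 0.0004
```

apply_moves(motion="0 0 -0.001 0 0 0 -1; 0 0 -0.002 0 0 0 -1; 0 0 -0.002 0 0 0 -1; 0 0 -0.002 0 0 0 -1")

```text
t: 65.25
ee_pos: [0.6031, 0.1696, 0.115]
tcp_rot: [0.699, 0.715, 0.001, 0.0]
wrist_force: [1.1, 0.3, 0.3]
opening: 0.0005
```

```bash
python3 - <<'E'
from h import *
st=get_state(); print(st['ee_pos'],st['wrist_force'])
s=snap('scene');cv2.imwrite('pics/s6.png',cv2.resize(s['color'][130:270,300:440],None,fx=5,fy=4))
s=snap('side');cv2.imwrite('pics/d8.png',cv2.resize(s['color'][150:290,190:330],None,fx=5,fy=4))
E
```

```text
[0.60305811 0.16956497 0.11498966] [1.14769802 0.2861157  0.3146566 ]
```

View pics/s6.png

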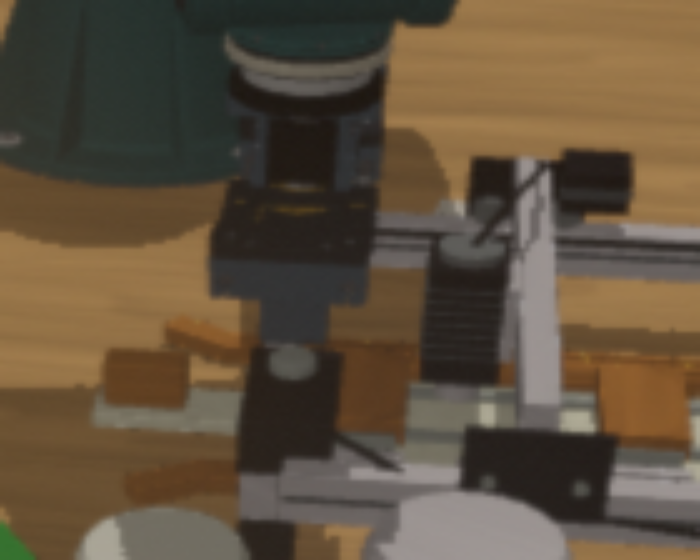

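View pics/d8.png

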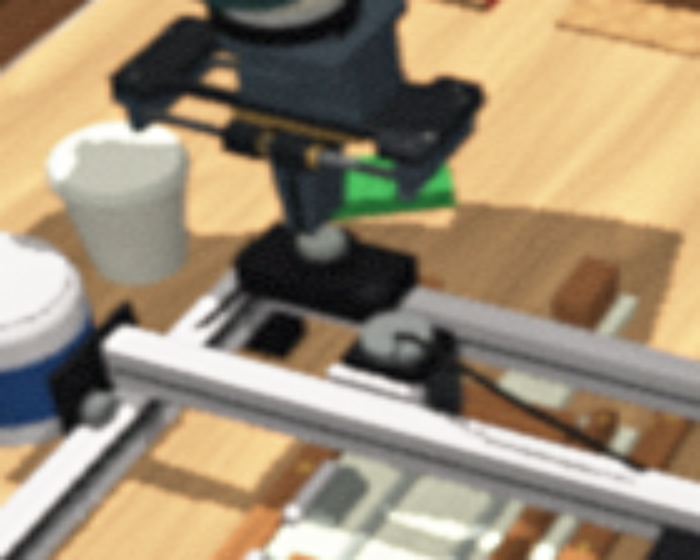

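Right above the cap. Creep down.

apply_moves(motion="0 0 -0.003 0 0 0 -1; 0 0 -0.006 0 0 0 -1; 0 0 -0.009 0 0 0 -1; 0 0 -0.011 0 0 0 -1; 0 0 -0.012 0 0 0 -1")

```text
t: 65.97
ee_pos: [0.6025, 0.1696, 0.1019]
tcp_rot: [0.699, 0.715, -0.0, -0.0]
wrist_force: [0.4, 1.0, 0.2]
opening: 0.0006
```

apply_moves(motion="0 0 -0.001 0 0 0 -1; 0 0 -0.002 0 0 0 -1; 0 0 -0.002 0 0 0 -1")

```text
t: 66.35
ee_pos: [0.6026, 0.1696, 0.1002]
tcp_rot: [0.699, 0.715, 0.0, 0.0]
wrist_force: [-2.0, 0.8, 1.1]
opening: 0.0004
```

apply_moves(motion="0 0 -0.001 0 0 0 -1; 0 0 -0.002 0 0 0 -1; 0 0 -0.002 0 0 0 -1")

```text
t: 66.72
ee_pos: [0.6026, 0.1696, 0.0981]
tcp_rot: [0.699, 0.715, 0.0, 0.0]
wrist_force: [-0.3, -0.7, 1.8]
opening: 0.0005
```

apply_moves(motion="0 0 -0.001 0 0 0 -1; 0 0 -0.002 0 0 0 -1; 0 0 -0.002 0 0 0 -1")

```text
t: 67.1
ee_pos: [0.6027, 0.1696, 0.0961]
tcp_rot: [0.699, 0.715, 0.0, 0.0]
wrist_force: [-0.5, 0.3, 2.4]
opening: 0.0009
```

apply_moves(motion="0 0 -0.001 0 0 0 -1; 0 0 -0.0015 0 0 0 -1; 0 0 -0.0015 0 0 0 -1")

```text
t: 67.47
ee_pos: [0.6027, 0.1696, 0.0947]
tcp_rot: [0.699, 0.715, 0.0, 0.0]
wrist_force: [-0.2, -0.0, 5.3]
opening: 0.0003
```

apply_moves(motion="0 0 -0.0007 0 0 0 -1; 0 0 -0.0007 0 0 0 -1")

```text
t: 67.72
ee_pos: [0.6027, 0.1696, 0.0944]
tcp_rot: [0.699, 0.715, 0.0, 0.0]
wrist_force: [-3.1, 0.4, 10.1]
opening: 0.0001
```

apply_moves(motion="0 0 -0.0006 0 0 0 -1; 0 0 -0.0006 0 0 0 -1; 0 0 -0.0006 0 0 0 -1")

```text
t: 68.1
ee_pos: [0.6027, 0.1696, 0.0943]
tcp_rot: [0.699, 0.715, 0.0, 0.0]
wrist_force: [-6.1, -0.8, 18.1]
opening: 0.0005
```

apply_moves(motion="0 0 0.01 0 0 0 -1; 0 0 0.04 0 0 0 -1; 0 0 0.09 0 0 0 -1; 0 -0.03 0.14 0 0 0 -1; 0 -0.07 0.18 0 0 0 -1")

```text
t: 68.72
ee_pos: [0.6025, 0.0993, 0.2752]
tcp_rot: [0.698, 0.716, 0.0, 0.0]
wrist_force: [1.0, 0.0, 0.2]
opening: 0.0004
```

apply_moves(motion="-0.03 -0.04 0 0 0 0 -1; -0.06 -0.08 0 0 0 0 -1; -0.08 -0.12 0 0 0 0 -1; -0.1 -0.15 0 0 0 0 -1; -0.1 -0.15 0 0 0 0 -1")

```text
t: 69.35
ee_pos: [0.5014, -0.0518, 0.2732]
tcp_rot: [0.7, 0.715, -0.0, -0.0]
wrist_force: [0.3, 0.0, 0.3]
opening: 0.0003
```

```bash
python3 - <<'E'
from h import *
w=snap('wrist','w30'); s=snap('scene','s7'); d=snap('side','d9')
st=get_state(); print(st['ee_pos'],st['wrist_force'].round(1))
for r in rects(s,0.012,0.045,(0.5,.9,-.4,.25),80): print(r)
for r in rects(s,0.10,0.15,(0.5,.9,-.4,.4),80): print('hi',r)
for r in rects(d,0.036,0.045,(0.42,.56,.1,.45),40): print('blank top',r)
cv2.imwrite('pics/d9c.png',cv2.resize(d['color'][170:340,200:400],None,fx=4,fy=3.5))
E
```

```text
[ 0.50284124 -0.05007491  0.27331824] [ 0.1  0.8 -0. ]
([330.0, 230.0], [507.7, 90.8], [15.3, 83.2], 0.2, 21.5, 140, [65.0, 89.0, 110.0])
([376.0, 237.0], [529.3, 220.9], [57.8, 56.1], 0.1, 35.6, 227, [66.0, 90.0, 113.0])
([192.0, 240.0], [610.1, -308.2], [98.3, 52.8], 0.5, 28.6, 457, [39.0, 77.0, 115.0])
([336.0, 249.0], [579.6, 110.0], [27.3, 64.1], 24.2, 17.3, 128, [46.0, 86.0, 128.0])
([292.0, 265.0], [671.5, 2.1], [93.9, 53.6], 36.7, 22.7, 475, [37.0, 83.0, 53.0])
([179.0, 271.0], [749.4, -285.2], [73.9, 113.5], 1.4, 37.1, 1006, [60.0, 98.0, 134.0])
([353.0, 266.0], [665.9, 166.0], [29.8, 13.3], 79.8, 32.3, 103, [37.0, 44.0, 53.0])
([332.0, 298.0], [788.2, 130.0], [26.9, 61.5], 7.4, 29.7, 207, [90.0, 102.0, 110.0])
([376.0, 302.0], [782.0, 231.9], [52.2, 9.5], 36.4, 28.5, 118, [75.0, 68.0, 70.0])
hi ([403.0, 226.0], [585.9, 284.9], [181.7, 73.3], 11.4, 129.9, 992, [67.0, 71.0, 78.0])
hi ([358.0, 229.0], [603.4, 172.5], [97.7, 54.9], 6.6, 116.7, 452, [43.0, 50.0, 58.0])
hi ([393.0, 269.0], [757.9, 269.6], [98.2, 96.1], 80.6, 120.3, 1107, [130.0, 133.0, 140.0])
hi ([332.0, 268.0], [770.0, 126.2], [79.6, 81.8], 9.6, 106.8, 634, [142.0, 156.0, 161.0])
blank top ([291.0, 253.0], [477.4, 200.7], [28.1, 72.5], 72.7, 40.1, 140, [82.0, 132.0, 195.0])
blank top ([259.0, 300.0], [481.8, 366.1], [90.9, 52.8], 2.0, 40.2, 624, [89.0, 142.0, 205.0])
```

View pics/d9c.png

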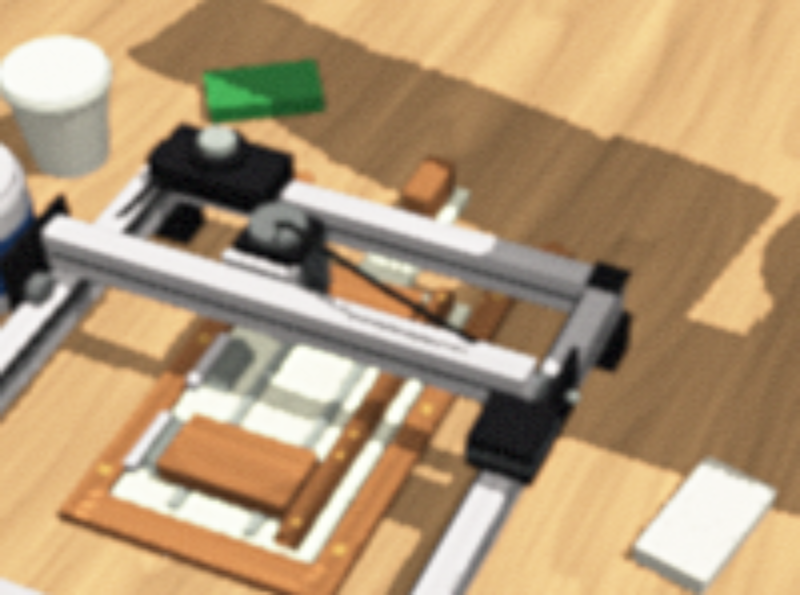

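View pics/s7.png

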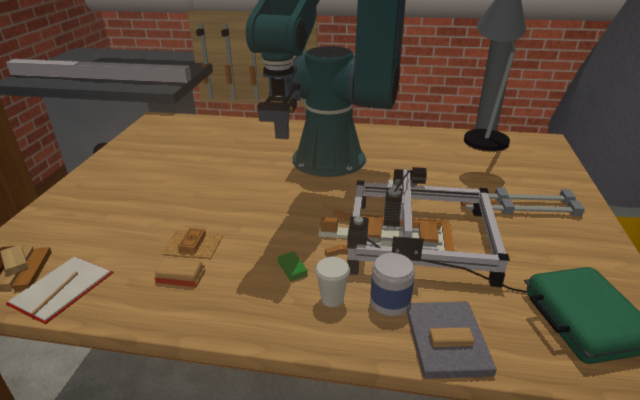

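```bash
python3 -c "
from workcell import *
print(close_job())"
```

```text
the job is handed in; nothing more can be done
None
```

The laser engraver changeover is done and handed in at about 69 s of the 210 s allowed. No verdict comes back, so the results below are my own measurements.

**What I did**
- I pulled the sled out by its handle. It held one plaque, in the middle nest, and I laid that flat on the cork mat.
- There were two plain brown blanks on the bench. I put one in the front nest and one in the rear nest, then pressed both ends of each down at about 4–16 N.
- I pushed the sled home by its handle, then pressed the start button.

**Last checks**
- **Blanks:** with the sled out, both tops read 40.0–40.5 mm across the whole face. After loading, the side camera again read about 40 mm.
- **Sled against the stop:** it came to a hard stop at about 20 N, and a second push on the back of the handle gave about 19 N with no further movement. No gap shows in the side view.
- **Start button:** it went down about 6 mm and bottomed firmly at 18 N. It was pressed only after the sled was home.
- **Other items:** the cup, tin and sanding block read within 1–2 mm of their starting places. I saw no contact with the laser head.

**What disagreed**
- **Reported tool height:** it was about 36.5 mm too low. My first grip on the handle therefore closed on nothing above it, and nothing was touched. I confirmed the offset with both cameras and by touching the bench, then corrected for it.
- **One blank moved:** it shifted about 5 cm on its own during the run, so I measured it again before picking it up.
- **Button height:** the top measured about 137 mm, against the 133 mm stated.
- **Nose position:** the camera estimate agrees with the stop only to about 2–3 mm, so I relied on the push force instead.

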